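# Put the pipetting bench away: cases in the drawer, drawer home, tip boxes in a column

### The job

Clear the pipetting bench: see that every white pipette case (one may already lie in the drawer, wrong way round) lies flat on the floor of the open drawer, side by side with the others and running front to back, all with the red cap towards the drawer's front, and then push the drawer fully home past its detent without slamming it. Stack all the closed tip boxes, lids up, squarely in one column on the blue pad on top of the drawer unit, centred on the pad and lined up with it. Leave the bottles and jars alone.

Things in the scene. Friction and masses are not known exactly. Their poses are not given: they have to be found in the camera images.
- unit_drawer0 (a joint): travel of the drawer of the low grey drawer unit, in m: 0 = fully home, about 0.15 = open as found (stop at 0.165). The drawer slides along the unit's x axis and opens towards the robot (to the unit's -x). A sprung detent resists with up to about 8 N between 14 and 6 mm from home, then draws the drawer in
- drawer_floor (a point): centre of the drawer's inner floor, 22 mm above the bench; moves with the drawer. x points from its front to its back, y to its left, z up. Inside 195 (x) x 218 mm, walls 6 mm thick and 46 mm high, no dividers. The blue front panel (top 55 mm above this floor) lies at x = -119 to -104 mm. Open by q, the part with x below q - 0.104 m is clear of the unit's top
- unit_drawer0_handle (a point): middle of the steel bar handle (120 mm long along y, 11 mm thick), 35 mm in front of the blue front panel; 30 mm above the drawer floor, 52 mm above the bench; moves with the drawer
- unit: low grey bench-top drawer unit with one blue-fronted drawer, 240 x 260 x 90 mm; origin at the centre of its underside; its front faces its -x. A rack of red- and blue-capped tubes (60 mm high) is fixed on the rear part of its top, from x = 45 mm backwards; the blue pad lies on the front part
- pad: blue pad with a white centre, 102 (x) x 70 (y) x 4 mm, fixed on the unit's top near its front edge; origin at the centre of its underside; its long side runs roughly across the unit
- pad_top (a point): centre of the pad's upper face, 94 mm above the bench; same axes as the pad
- case0: closed pipette case: a square stick 110 (x) x 22 x 22 mm, white with a red cap covering the last 34 mm at its +x end; about 60 g; origin at its centre. May be absent
- case0_cap (a point): middle of case0's red cap, 45 mm from its centre along +x
- case1: closed pipette case: a square stick 110 (x) x 22 x 22 mm, white with a red cap covering the last 34 mm at its +x end; about 60 g; origin at its centre. May be absent
- case1_cap (a point): middle of case1's red cap, 45 mm from its centre along +x
- case2: closed pipette case: a square stick 110 (x) x 22 x 22 mm, white with a red cap covering the last 34 mm at its +x end; about 60 g; origin at its centre. May be absent
- case2_cap (a point): middle of case2's red cap, 45 mm from its centre along +x
- case3: closed pipette case: a square stick 110 (x) x 22 x 22 mm, white with a red cap covering the last 34 mm at its +x end; about 60 g; origin at its centre. May be absent
- case3_cap (a point): middle of case3's red cap, 45 mm from its centre along +x
- box0: closed pipette-tip box, 92 (x) x 60 (y) x 42 (z) mm, grey base with orange lid on top; about 140 g; origin at the centre of its underside. May be absent
- box1: closed pipette-tip box, 92 (x) x 60 (y) x 42 (z) mm, grey base with green lid on top; about 140 g; origin at the centre of its underside. May be absent
- box2: closed pipette-tip box, 92 (x) x 60 (y) x 42 (z) mm, grey base with yellow lid on top; about 140 g; origin at the centre of its underside. May be absent
- wash_bottle: white bottle with red cap, 60 mm wide, 150 mm high; origin at the centre of its underside. Not part of the job, to be left alone
- amber_bottle: amber glass bottle, 66 mm wide, 130 mm high; origin at the centre of its underside. Not part of the job, to be left alone
- jar_left: small white jar, 48 mm wide, 60 mm high; origin at the centre of its underside. Not part of the job, to be left alone
- jar_right: small green glass jar, 48 mm wide, 60 mm high; origin at the centre of its underside. Not part of the job, to be left alone

How it is judged:
By the outcome, as a careful person would: the job done as asked, in the order asked, and still so for the second after the job is handed in, with the robot touching nothing.
Of case0, case1, case2, case3 only 3 to 4 are there at a start; the rules pass over those that are not, and their reading is None.
Of box0, box1, box2 only 2 to 3 are there at a start; the rules pass over those that are not, and their reading is None.
At some moment in a run one of case0, case1, case2, case3 may be knocked a few centimetres aside while the robot is not near it.
Once in a run the grip may slacken for a moment while it holds something.
It also fails if it takes over 210 s, if anything falls off the work surface, if the arm or the gripper's body presses on something with over 40 N, if the wrist force passes 120 N, or if a joint passes its speed limit or range.

### The arm

A 6-joint arm with a two-finger parallel gripper is mounted at the origin on the work surface. World frame = base frame: x ahead of the robot, y to its left, z up, the work surface at z = 0. Lengths are in m, angles in rad, forces in N, time in s.
With the tool pointing down it reaches from about 0.3 to 0.875 m from the base axis. Payload 6.4 kg.
Tool frame: the origin (TCP) lies at the very end of the fingers, on their centre line; the grasp point (between the pads) lies 19 mm behind it (ctrl.grip_point_offset is the z of the grasp point in the tool frame, in m); z points along the fingers, y is the direction in which the jaws open and shut (so a half turn about z gives the same grasp; the last joint's range is limited). The gripper opens to 85 mm and grips with 20 to 120 N. Pads are 22 mm wide; open, the fingers measure 114 mm over their backs; the gripper's body (76 mm by 85 mm) begins 54 mm behind the grasp point. The pads swing forward as they close: fully open they stand 13 mm farther back than shut.
Start: joints at [1.008, 0.181, 1.607, -0, 1.354, -0.206], TCP at [0.201, 0.539, 0.207] pointing down, gripper open.
Joint ranges: [-2.99, 2.99], [-0.89, 2.07], [0.3, 2.58], [-1.14, 4.28], [0, 2.63], [-3.12, 3.12]. Speed limits (rad/s): [2.57, 2.57, 3.01, 3.14, 3.14, 3.14].

### API

Orientations are given as a unit quaternion [w, x, y, z].
In Python, from bench import status, cams, ctrl gives the robot as it stands.
- The arm moves only by the shell command python3 -m handwheel 'ROWS'. ROWS is JSON, a list of rows, each an object with "grip": the finger opening in cm, from 0 to 8.54; "linear": the shift along the tool's x, y, z in cm, a list of three; "rotation": the turn, a rotation vector about the tool's x, y, z in degrees, a list of three. A call has 1 to 12 rows; each row is the pose to reach, as a shift and turn from the pose commanded when the call began, along the tool's axes at that moment; what a row does not reach only later rows make up. A row lasts 1/12 s, in which the tool goes at most 41.7 mm and 7.16 degrees, less where a joint would pass 70% of its speed; a pose out of reach is approached as far as the arm can. A call with a gripper value outside its range is refused whole. The fingers move at their own pace and stop on an object; the grip force is fixed at half the most. Time passes only in rows, so rows that repeat a pose let the fingers close. It gives the time, the measured TCP pose, the force and the opening at its end, in the units of the state.
- status.get_obs(): the state, without advancing time (a new reading comes with each control period).
- cams.camera(name): name is "scene" or "top" or "wrist"; returns the picture (384x512x3 uint8, red, green, blue); there is no depth.
- cams.camera_info(name): a dict with "fovy" (degrees; the focal length in pixels is half the picture's height over the tangent of half this angle, whatever the lens; pixels are square), "cx", "cy" (the principal point, pixels), "world_from_camera" (4x4, takes a point from camera to world coordinates); the wrist camera has in their place "mount" (4x4, takes a point from camera to tool coordinates, whose origin is the TCP and whose axes are the flange's). Camera axes: x right, y down, z forward; pixel columns grow to the right and rows downward; lengths in m; the calibration is good to about 2 mm. A picture is of the moment at which its call begins: read the wrist's pose just before it. camera_info takes no time and is no camera call.
- ctrl.hand_in(): hands the job in, once; it reports no verdict.
The state is a dict: "time_s": time; "q": joint angles; "dq": joint speeds; "joint_efforts": joint torques, N m; "eef_pos": TCP position; "eef_rot": TCP orientation; "wrist_force": force on the tool from outside, world axes, zero at the start; "torque": the same for the moment, N m; "opening": opening from 0.0 (shut) to 1.0 (fully open).
Only numpy, scipy, OpenCV 4.12 (cv2) and the standard library are available. Lean on these libraries where they do the work, as an engineer would, in place of code of your own. Each camera call takes 0.05 s, during which the arm holds its last target.

## Working session

There is one attempt and no reset: what is moved stays moved. The work goes in short steps, Python scripts to look and compute and a shell command to move; the robot and the scene stay as the last step left them, time stands still between calls to the robot, and variables do not carry over. Pictures are saved under pics/ and viewed, and the job is handed in when it is done.

```bash
ls; mkdir -p pics; cat > h.py <<'E'
import numpy as np, cv2
from bench import status, cams, ctrl
from scipy.spatial.transform import Rotation as R
def snap(n,fn):
    im=cams.camera(n); cv2.imwrite('pics/'+fn,cv2.cvtColor(im,cv2.COLOR_RGB2BGR)); return im
E
python3 - <<'E'
from h import *
o=status.get_obs(); print(o); print(ctrl.grip_point_offset)
for n in ['scene','top','wrist']:
    snap(n,n+'0.png'); print(n,cams.camera_info(n))
E
```

```text
pics
{'time_s': 0.0, 'q': array([ 1.00771843e+00,  1.81572278e-01,  1.60803503e+00, -1.36315359e-06,
        1.35380065e+00, -2.06305104e-01]), 'dq': array([-0.00149817,  0.00064178, -0.00094025,  0.00151959,  0.00053611,
        0.00157289]), 'joint_efforts': array([ 9.26496205e-05, -4.44890893e+01, -3.51326752e+01, -2.44264838e-04,
        9.47389053e-03,  7.31727425e-06]), 'eef_pos': array([0.20047324, 0.5382682 , 0.20645358]), 'eef_rot': array([-3.39999880e-04,  1.77441589e-01,  9.84130915e-01, -8.41563405e-04]), 'wrist_force': array([ 0.54678565,  0.01404787, -1.00519099]), 'torque': array([ 0.04702684,  0.01787003, -0.04745432]), 'opening': 0.9976853064194725}
-0.0187
scene {'fovy': 57.53382260494681, 'cx': 256.67205435805226, 'cy': 184.62575659937002, 'world_from_camera': array([[-0.80427555,  0.49752089, -0.32498278,  0.895859  ],
       [ 0.59419904,  0.68089477, -0.42814694,  0.44872219],
       [ 0.00826703, -0.53745257, -0.84325345,  0.90593129],
       [ 0.        ,  0.        ,  0.        ,  1.        ]])}
top {'fovy': 51.64248274872268, 'cx': 255.36876995785136, 'cy': 195.03812896662907, 'world_from_camera': array([[ 0.02095393, -0.97483082,  0.221959  ,  0.31673779],
       [-0.99977496, -0.01969577,  0.00788058, -0.01336168],
       [-0.00331058, -0.22207418, -0.97502415,  1.17082945],
       [ 0.        ,  0.        ,  0.        ,  1.        ]])}
wrist {'fovy': 61.211608935814496, 'cx': 253.7396355875459, 'cy': 187.19150090596276, 'mount': array([[ 2.58285133e-04, -9.51673555e-01, -3.07111344e-01,
         7.96111332e-02],
       [ 9.99999786e-01,  6.10474060e-05,  6.51841358e-04,
        -2.08721688e-04],
       [-6.01591832e-04, -3.07111446e-01,  9.51673367e-01,
        -1.66593211e-01],
       [ 0.00000000e+00,  0.00000000e+00,  0.00000000e+00,
         1.00000000e+00]])}
```

View pics/top0.png

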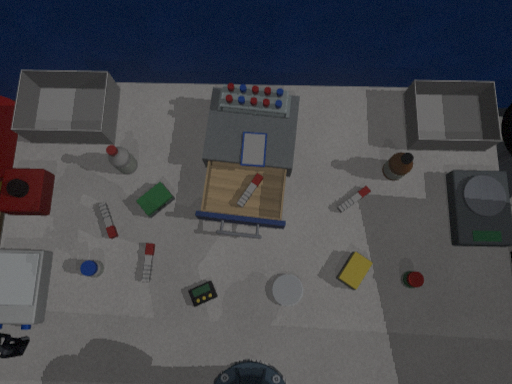

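View pics/scene0.png

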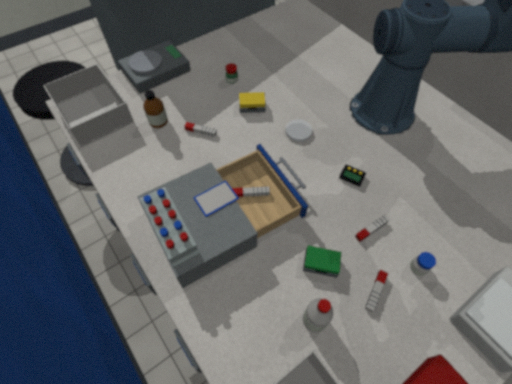

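View pics/wrist0.png

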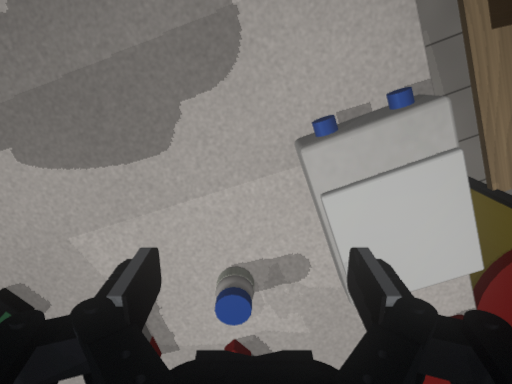

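```bash
cat >> h.py <<'E'
def info(n,obs=None):
    i=cams.camera_info(n); f=192/np.tan(np.radians(i['fovy'])/2)
    if n=='wrist':
        obs=obs or status.get_obs(); T=np.eye(4); q=obs['eef_rot']
        T[:3,:3]=R.from_quat([q[1],q[2],q[3],q[0]]).as_matrix(); T[:3,3]=obs['eef_pos']; W=T@i['mount']
    else: W=i['world_from_camera']
    return f,i['cx'],i['cy'],W
def ray(c,uv,z):
    f,cx,cy,W=c; uv=np.atleast_2d(uv).astype(float)
    d=np.c_[(uv[:,0]-cx)/f,(uv[:,1]-cy)/f,np.ones(len(uv))]@W[:3,:3].T
    return W[:3,3]+d*((z-W[2,3])/d[:,2])[:,None]
def proj(c,P):
    f,cx,cy,W=c; p=(np.atleast_2d(P)-W[:3,3])@W[:3,:3]
    return np.c_[f*p[:,0]/p[:,2]+cx,f*p[:,1]/p[:,2]+cy]
E
python3 - <<'E'
from h import *
im=cv2.imread('pics/top0.png')
a=cv2.resize(im[80:250,190:310],None,fx=4.6,fy=3.5,interpolation=cv2.INTER_CUBIC)
cv2.imwrite('pics/t0a.png',cv2.resize(im[80:240,190:310],None,fx=3.7,fy=3.7,interpolation=cv2.INTER_CUBIC))
cv2.imwrite('pics/t0b.png',cv2.resize(im[170:290,80:200],None,fx=4.9,fy=4.9,interpolation=cv2.INTER_CUBIC))
cv2.imwrite('pics/t0c.png',cv2.resize(im[170:300,320:440],None,fx=4.5,fy=4.5,interpolation=cv2.INTER_CUBIC))
E
```

```text
(no output)
```

View pics/t0a.png

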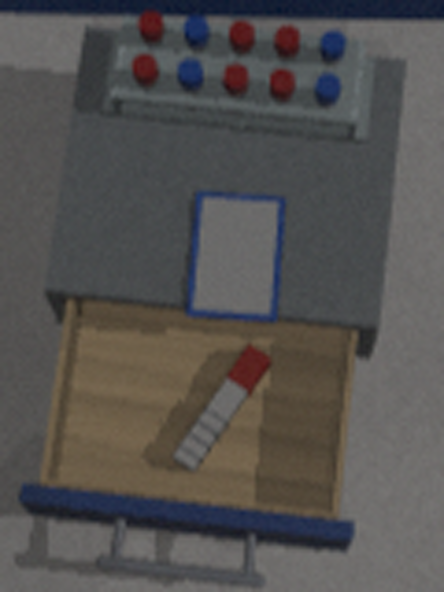

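View pics/t0b.png

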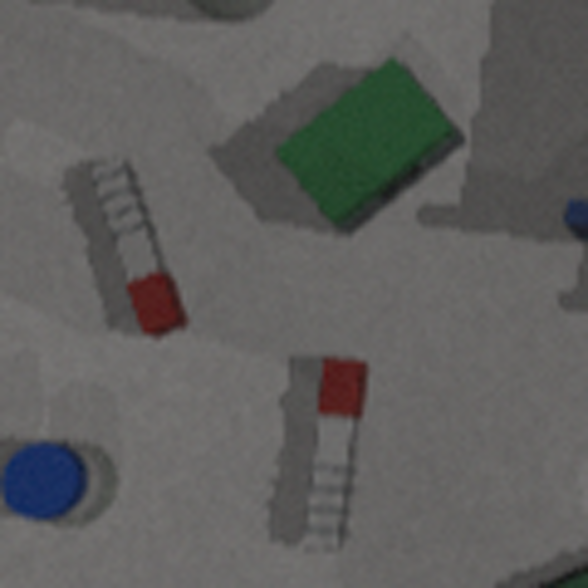

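View pics/t0c.png

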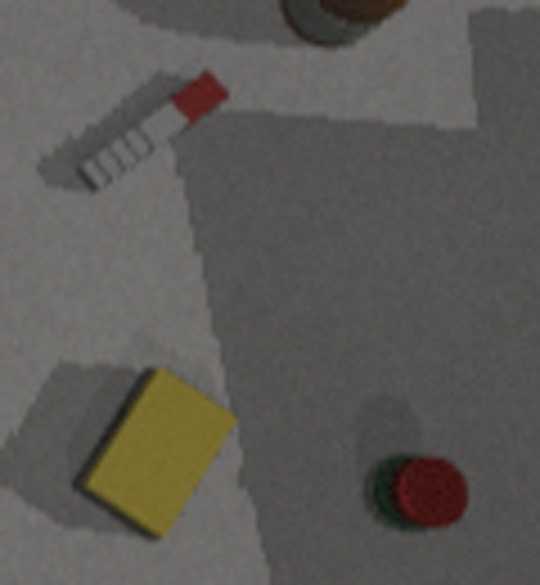

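```bash
cat > meas.py <<'E'
from h import *
c=info('top')
def up(l,z,s=3.7,o=(190,80)):
    return ray(c,np.array(l)/s+np.array(o),z)
u=up([(48,292),(375,330),(405,60),(85,28)],.09); print('unit',u.round(3)[:,:2].tolist())
print(np.linalg.norm(np.diff(u,axis=0),axis=1).round(3), u.mean(0).round(3))
p=up([(188,313),(277,319),(285,198),(197,193)],.094); print('pad',p.round(3)[:,:2].tolist(),np.linalg.norm(np.diff(p,axis=0),axis=1).round(3),p.mean(0).round(3))
e=p[3]+p[2]-p[0]-p[1]; print('pad x yaw',np.degrees(np.arctan2(e[1],e[0])))
d=u[3]+u[2]-u[0]-u[1]; print('unit yaw',np.degrees(np.arctan2(d[1],d[0])))
# front panel top outer front corners z=.077
f=up([(22,505),(350,545)],.077); print('panel front top?',f.round(3).tolist(),np.linalg.norm(f[0]-f[1]))
h=up([(100,562),(262,580)],.052); print('handle',h.round(3).tolist(),np.linalg.norm(h[0]-h[1]))
im=cv2.imread('pics/top0.png'); hsv=cv2.cvtColor(im,cv2.COLOR_BGR2HSV)
def blobs(m,z,name):
    n,l,s,ce=cv2.connectedComponentsWithStats(m.astype(np.uint8))
    for i in range(1,n):
        if s[i,4]>25:
            r=cv2.minAreaRect(np.argwhere(l==i)[:,::-1].astype(np.float32)); b=ray(c,cv2.boxPoints(r),z)
            print(name,ce[i].round(1),s[i,4],ray(c,ce[i],z)[0].round(3)[:2],'sides',np.linalg.norm(b[0]-b[1]).round(3),np.linalg.norm(b[1]-b[2]).round(3),'yaws',[round(float(np.degrees(np.arctan2(*(b[k+1]-b[k])[[1,0]]))),1) for k in (0,1)])
H,S,V=hsv[...,0],hsv[...,1],hsv[...,2]
blobs(((H<8)|(H>172))&(S>120)&(V>50),.022,'red')
blobs((H>50)&(H<80)&(S>100)&(V>50),.042,'green')
blobs((H>22)&(H<35)&(S>130)&(V>60),.042,'yellow')
E
python3 meas.py
```

```text
unit [[0.665, 0.147], [0.64, -0.105], [0.865, -0.129], [0.888, 0.129]]
[0.253 0.227 0.258] [0.765 0.01  0.09 ]
pad [[0.649, 0.038], [0.646, -0.03], [0.745, -0.034], [0.747, 0.034]] [0.068 0.099 0.069] [0.697 0.002 0.094]
pad x yaw -2.5880003620370498
unit yaw -5.40235686399411
panel front top? [[0.501, 0.16, 0.077], [0.476, -0.088, 0.077]] 0.2490324220466155
handle [[0.462, 0.102, 0.052], [0.451, -0.022, 0.052]] 0.12475919742041289
red [230.5  86.1] 37 [0.931 0.082] sides 0.016 0.024 yaws [-88.9, -178.1]
red [254.8  88.9] 35 [0.922 0.005] sides 0.016 0.021 yaws [-88.9, -178.9]
red [267.4  90.1] 35 [ 0.919 -0.035] sides 0.016 0.021 yaws [-88.9, -179.3]
red [228.7  97.9] 36 [0.89  0.086] sides 0.016 0.02 yaws [-88.9, -178.0]
red [ 20.  170.4] 2802 [0.64  0.708] sides 0.382 0.168 yaws [9.4, -88.9]
red [253.4 100.5] 34 [0.882 0.008] sides 0.016 0.02 yaws [-88.9, -178.8]
red [265.6 101.7] 34 [ 0.879 -0.03 ] sides 0.016 0.02 yaws [-88.9, -179.2]
red [111.3 149.9] 78 [0.71  0.439] sides 0.031 0.026 yaws [-88.9, -174.3]
red [257.1 179. ] 82 [ 0.628 -0.008] sides 0.034 0.024 yaws [-31.5, -123.6]
red [363.8 191.2] 67 [ 0.596 -0.326] sides 0.031 0.02 yaws [-55.4, -148.5]
red [111.2 231.5] 93 [0.461 0.413] sides 0.023 0.034 yaws [-69.8, -156.5]
red [149.3 248.7] 85 [0.413 0.298] sides 0.023 0.029 yaws [-88.8, -175.5]
red [415.6 279. ] 187 [ 0.344 -0.462] sides 0.043 0.039 yaws [-88.8, 175.8]
green [153.9 198.3] 568 [0.558 0.291] sides 0.088 0.06 yaws [-48.8, -139.9]
green [486.9 235.5] 251 [ 0.469 -0.666] sides 0.026 0.08 yaws [-5.7, -88.8]
yellow [355. 270.] 658 [ 0.364 -0.287] sides 0.09 0.058 yaws [-32.8, -121.2]
```

```bash
cat >> h.py <<'E'
def goal(x,y,z,yaw,o=None):
    o=o or status.get_obs(); q=o['eef_rot']; R0=R.from_quat([q[1],q[2],q[3],q[0]])
    a=np.radians(yaw); Rg=R.from_matrix(np.array([[np.cos(a),np.sin(a),0],[np.sin(a),-np.cos(a),0],[0,0,-1]]))
    l=R0.inv().apply(np.array([x,y,z])-o['eef_pos'])*100; r=(R0.inv()*Rg).as_rotvec(degrees=True)
    j6=90+np.degrees(o['q'][0])-yaw
    print('lin',l.round(2).tolist(),'rot',r.round(1).tolist(),'rows',max(np.linalg.norm(l)/4.17,np.linalg.norm(r)/7.16).round(1))
def st():
    o=status.get_obs(); q=o['eef_rot']; X=R.from_quat([q[1],q[2],q[3],q[0]]).as_matrix()[:,0]
    print('t',round(o['time_s'],2),'tcp',o['eef_pos'].round(4),'yaw',np.degrees(np.arctan2(X[1],X[0])).round(1),'j6',np.degrees(o['q'][5]).round(0),'F',o['wrist_force'].round(1),'open',round(o['opening']*8.54,2)); return o
E
python3 - <<'E'
from h import *
c=info('top')
cap=ray(c,[257.1,179],.044)[0]; print(cap)
t=ray(c,np.array([[190,465],[258,352]])/3.7+[190,80],.044); d=t[1]-t[0]; print(t.mean(0),np.linalg.norm(d),np.degrees(np.arctan2(d[1],d[0])))
o=st()
goal(.588,.012,.22,146)
E
```

```text
[ 0.62169947 -0.00832904  0.044     ]
[0.58724679 0.00991017 0.044     ] 0.10611824821436913 -29.032027397472508
t 0.15 tcp [0.2006 0.5384 0.2067] yaw 159.6 j6 -12.0 F [0.5 0.1 0.4] open 8.52
lin [-54.69, -35.8, -1.3] rot [-0.1, -0.0, 13.6] rows 15.7
```

```bash
python3 -m handwheel '[{"grip":4.5,"linear":[-40,-26.2,-1.3],"rotation":[0,0,13.6]},{"grip":4.5,"linear":[-40,-26.2,-1.3],"rotation":[0,0,13.6]},{"grip":4.5,"linear":[-40,-26.2,-1.3],"rotation":[0,0,13.6]},{"grip":4.5,"linear":[-40,-26.2,-1.3],"rotation":[0,0,13.6]},{"grip":4.5,"linear":[-54.7,-35.8,-1.3],"rotation":[0,0,13.6]},{"grip":4.5,"linear":[-54.7,-35.8,-1.3],"rotation":[0,0,13.6]},{"grip":4.5,"linear":[-54.7,-35.8,-1.3],"rotation":[0,0,13.6]},{"grip":4.5,"linear":[-54.7,-35.8,-1.3],"rotation":[0,0,13.6]},{"grip":4.5,"linear":[-54.7,-35.8,-1.3],"rotation":[0,0,13.6]},{"grip":4.5,"linear":[-54.7,-35.8,-1.3],"rotation":[0,0,13.6]},{"grip":4.5,"linear":[-54.7,-35.8,-1.3],"rotation":[0,0,13.6]},{"grip":4.5,"linear":[-54.7,-35.8,-1.3],"rotation":[0,0,13.6]}]'; python3 -m handwheel '[{"grip":4.5,"linear":[-14.7,-9.6,0],"rotation":[0,0,0]},{"grip":4.5,"linear":[-14.7,-9.6,0],"rotation":[0,0,0]}]'; python3 -c "
from h import *
st()"
```

```text
time_s: 1.15
eef_pos: [0.4978, 0.1342, 0.2177]
eef_rot: [-0.0, 0.293, 0.956, 0.0]
wrist_force: [0.9, 1.2, 0.2]
opening: 0.529
time_s: 1.32
eef_pos: [0.5301, 0.0574, 0.2175]
eef_rot: [-0.0, 0.293, 0.956, 0.0]
wrist_force: [0.5, 1.2, 1.2]
opening: 0.524
t 1.32 tcp [0.5301 0.0574 0.2175] yaw 146.0 j6 -63.0 F [0.5 1.2 1.2] open 4.48
```

```bash
python3 -m handwheel '[{"grip":4.5,"linear":[0,0,0],"rotation":[0,0,0]},{"grip":4.5,"linear":[0,0,0],"rotation":[0,0,0]}]'; python3 - <<'E'
from h import *
o=st();snap('wrist','w1.png'); goal(.588,.012,.22,146)
E
```

```text
time_s: 1.48
eef_pos: [0.5298, 0.0572, 0.2172]
eef_rot: [-0.001, 0.295, 0.956, -0.0]
wrist_force: [0.4, 0.6, 0.9]
opening: 0.526
t 1.48 tcp [0.5298 0.0572 0.2172] yaw 145.7 j6 -62.0 F [0.4 0.6 0.9] open 4.49
lin [-7.49, -0.56, -0.29] rot [-0.0, -0.1, -0.2] rows 1.8
```

View pics/w1.png

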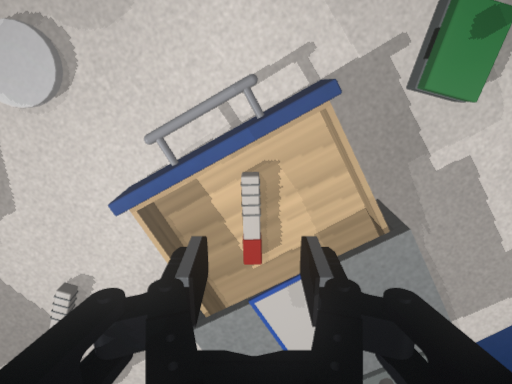

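```bash
python3 - <<'E'
from h import *
o=status.get_obs(); c=info('wrist',o)
im=cv2.imread('pics/w1.png'); hsv=cv2.cvtColor(im,cv2.COLOR_BGR2HSV)
H,S,V=hsv[...,0],hsv[...,1],hsv[...,2]
m=((H<8)|(H>172))&(S>120)&(V>60); m[:220]=0;m[280:]=0; m[:,:230]=0;m[:,280:]=0
p=np.argwhere(m)[:,::-1]; print(len(p),p.mean(0),p.min(0),p.max(0))
cap=ray(c,p.mean(0),.044)[0]
e=ray(c,[[250.5,173],[252.5,264.5]],.044); d=e[1]-e[0]
yaw=np.degrees(np.arctan2(d[1],d[0]))
print('cap',cap,'mid',e.mean(0),'len',np.linalg.norm(d),'yaw',yaw)
for z,l,n in [(.077,[(110,207),(332,82)],'panel top front?'),(.077,[(118,214),(340,92)],'panel top rear'),(.057,[(149,139),(253,80)],'handle')]:
    q=ray(c,l,z); d=q[0]-q[1]; print(n,q.round(4).tolist(),np.linalg.norm(d).round(4),q.mean(0).round(4),np.degrees(np.arctan2(d[1],d[0])))
E
```

```text
465 [251.97849462 251.64086022] [243 239] [261 264]
cap [ 0.61838602 -0.00458796  0.044     ] mid [0.58566577 0.01709979 0.044     ] len 0.11288456180800509 yaw -33.12516214713742
panel top front? [[0.4807, -0.0846, 0.077], [0.5023, 0.1618, 0.077]] 0.2473 [0.4915 0.0386 0.077 ] -95.01423939434463
panel top rear [[0.491, -0.083, 0.077], [0.5138, 0.1635, 0.077]] 0.2475 [0.5024 0.0402 0.077 ] -95.30071498996189
handle [[0.4486, -0.0147, 0.057], [0.4608, 0.104, 0.057]] 0.1193 [0.4547 0.0447 0.057 ] -95.85638564634918
```

```bash
python3 - <<'E'
from h import *
goal(.586,.0165,.027,146.7)
E
```

```text
lin [-7.1, -0.3, 19.01] rot [-0.0, -0.1, -0.9] rows 4.9
```

```bash
python3 -m handwheel '[{"grip":4.5,"linear":[-7.1,-0.3,8],"rotation":[0,-0.1,-0.9]},{"grip":4.5,"linear":[-7.1,-0.3,8],"rotation":[0,-0.1,-0.9]},{"grip":4.5,"linear":[-7.1,-0.3,8],"rotation":[0,-0.1,-0.9]},{"grip":4.5,"linear":[-7.1,-0.3,11],"rotation":[0,-0.1,-0.9]},{"grip":4.5,"linear":[-7.1,-0.3,14],"rotation":[0,-0.1,-0.9]},{"grip":4.5,"linear":[-7.1,-0.3,16.5],"rotation":[0,-0.1,-0.9]},{"grip":4.5,"linear":[-7.1,-0.3,18],"rotation":[0,-0.1,-0.9]},{"grip":4.5,"linear":[-7.1,-0.3,19],"rotation":[0,-0.1,-0.9]},{"grip":4.5,"linear":[-7.1,-0.3,19],"rotation":[0,-0.1,-0.9]}]';python3 - <<'E'
from h import *
st(); snap('scene','s1.png'); snap('wrist','w2.png')
E
```

```text
time_s: 2.28
eef_pos: [0.5843, 0.019, 0.0254]
eef_rot: [-0.001, 0.284, 0.959, -0.0]
wrist_force: [-0.0, 0.5, 0.3]
opening: 0.532
t 2.28 tcp [0.5843 0.019  0.0254] yaw 147.0 j6 -67.0 F [-0.   0.5  0.3] open 4.54
```

View pics/w2.png

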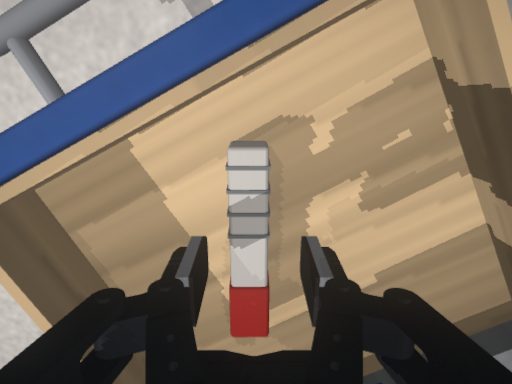

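```bash
python3 -m handwheel '[{"grip":1.5,"linear":[0,0,0],"rotation":[0,0,0]},{"grip":1.5,"linear":[0,0,0],"rotation":[0,0,0]},{"grip":1.5,"linear":[0,0,0],"rotation":[0,0,0]},{"grip":1.5,"linear":[0,0,0],"rotation":[0,0,0]},{"grip":1.5,"linear":[0,0,0],"rotation":[0,0,0]},{"grip":1.5,"linear":[0,0,-2],"rotation":[0,0,0]},{"grip":1.5,"linear":[0,0,-5],"rotation":[0,0,0]},{"grip":1.5,"linear":[0,0,-8],"rotation":[0,0,0]},{"grip":1.5,"linear":[0,0,-10],"rotation":[0,0,0]},{"grip":1.5,"linear":[0,0,-11],"rotation":[0,0,0]},{"grip":1.5,"linear":[0,0,-11],"rotation":[0,0,0]}]';python3 - <<'E'
from h import *
st(); snap('wrist','w3.png')
E
```

```text
time_s: 3.3
eef_pos: [0.5883, 0.0169, 0.1407]
eef_rot: [0.003, 0.285, 0.958, 0.0]
wrist_force: [1.0, -0.4, 0.8]
opening: 0.173
t 3.3 tcp [0.5883 0.0169 0.1407] yaw 146.9 j6 -67.0 F [ 1.  -0.4  0.8] open 1.47
```

View pics/w3.png

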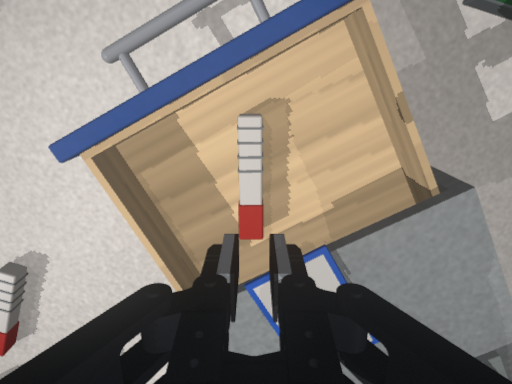

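```bash
cat >> h.py <<'E'
def caseview(fn,z,near,imgname='wrist',capmax=0):
    """cap centroid + body axis: near=(u,v) approx cap pixel"""
    o=status.get_obs(); c=info(imgname,o); im=cv2.imread('pics/'+fn); hsv=cv2.cvtColor(im,cv2.COLOR_BGR2HSV)
    H,S,V=[hsv[...,i].astype(int) for i in range(3)]
    m=(((H<8)|(H>172))&(S>120)&(V>50)).astype(np.uint8)
    n,l,s,ce=cv2.connectedComponentsWithStats(m)
    k=min((i for i in range(1,n) if s[i,4]>20),key=lambda i:np.linalg.norm(ce[i]-near))
    r=cv2.minAreaRect(np.argwhere(l==k)[:,::-1].astype(np.float32)); b=ray(c,cv2.boxPoints(r),z)
    print('cap px',ce[k].round(1),s[k,4],'rect',np.round(r,1) if 0 else r,'world',ray(c,ce[k],z)[0].round(4))
    for i in (0,1):
        d=b[i+1]-b[i]; print('  side',np.linalg.norm(d).round(4),'yaw',np.degrees(np.arctan2(d[1],d[0])).round(1))
def ends(tail,capend,z,imgname='wrist'):
    c=info(imgname); e=ray(c,[tail,capend],z); d=e[1]-e[0]
    print('mid',e.mean(0).round(4),'len',np.linalg.norm(d).round(4),'yaw',np.degrees(np.arctan2(d[1],d[0])).round(1))
E
python3 - <<'E'
from h import *
caseview('w3.png',.044,(250,222))
ends((250,115),(251,240),.044)
E
```

```text
cap px [250.5 221.7] 823 rect ((250.5, 222.0), (34.0, 23.0), 90.0) world [ 0.6162 -0.0056  0.044 ]
  side 0.0198 yaw 56.8
  side 0.0325 yaw -32.7
mid [0.5854 0.0148 0.044 ] len 0.1094 yaw -32.9
```

```bash
python3 - <<'E'
from h import *
goal(.586,.0155,.026,147)
E
python3 -m handwheel '[{"grip":4.0,"linear":[0,0,0],"rotation":[0,0,0]},{"grip":4.0,"linear":[0,0,0],"rotation":[0,0,0]},{"grip":4.0,"linear":[0,0,0],"rotation":[0,0,0]},{"grip":4.0,"linear":[0,0,0],"rotation":[0,0,0]},{"grip":4.0,"linear":[0,0,0],"rotation":[0,0,0]},{"grip":4.0,"linear":[0,0,0],"rotation":[0,0,0]}]'
```

```text
lin [0.04, -0.2, 11.25] rot [0.0, 0.2, -0.1] rows 2.7
time_s: 3.85
eef_pos: [0.5861, 0.0173, 0.1371]
eef_rot: [0.0, 0.285, 0.958, -0.0]
wrist_force: [0.0, 0.3, 0.3]
opening: 0.466
```

```bash
python3 -m handwheel '[{"grip":4.0,"linear":[0,-0.2,4],"rotation":[0,0,0]},{"grip":4.0,"linear":[0,-0.2,8],"rotation":[0,0,0]},{"grip":4.0,"linear":[0,-0.2,10],"rotation":[0,0,0]},{"grip":4.0,"linear":[0,-0.2,11],"rotation":[0,0,0]},{"grip":4.0,"linear":[0,-0.2,11],"rotation":[0,0,0]},{"grip":0.5,"linear":[0,-0.2,11],"rotation":[0,0,0]},{"grip":0.5,"linear":[0,-0.2,11],"rotation":[0,0,0]},{"grip":0.5,"linear":[0,-0.2,11],"rotation":[0,0,0]},{"grip":0.5,"linear":[0,-0.2,11],"rotation":[0,0,0]},{"grip":0.5,"linear":[0,-0.2,11],"rotation":[0,0,0]},{"grip":0.5,"linear":[0,-0.2,11],"rotation":[0,0,0]},{"grip":0.5,"linear":[0,-0.2,11],"rotation":[0,0,0]}]'
python3 -m handwheel '[{"grip":0.5,"linear":[0,0,0],"rotation":[0,0,0]},{"grip":0.5,"linear":[0,0,0],"rotation":[0,0,0]}]'
python3 - <<'E'
from h import *
st(); snap('wrist','w4.png')
E
```

```text
time_s: 4.85
eef_pos: [0.5857, 0.0154, 0.0281]
eef_rot: [0.001, 0.285, 0.958, -0.0]
wrist_force: [1.4, -0.1, -0.1]
opening: 0.062
time_s: 5.02
eef_pos: [0.5854, 0.0155, 0.0277]
eef_rot: [0.001, 0.285, 0.958, -0.0]
wrist_force: [-0.6, -0.7, -0.1]
opening: 0.058
t 5.02 tcp [0.5854 0.0155 0.0277] yaw 146.9 j6 -67.0 F [-0.6 -0.7 -0.1] open 0.5
```

View pics/w4.png

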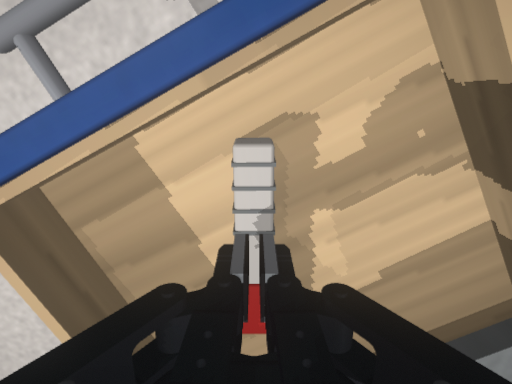

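```bash
python3 - <<'E'
from h import *
for z in (.02,.03,.044): ends((254,140),(255,333),z)
c=info('top'); 
im=snap('scene','s2.png')
print(proj(info('scene'),[[.5854,.0155,.028],[.5854,.0155,.044]]))
cv2.imwrite('pics/s2z.png',cv2.resize(cv2.cvtColor(im,4)[130:270,180:320],None,fx=4,fy=4,interpolation=cv2.INTER_CUBIC))
E
```

```text
mid [0.5972 0.008  0.02  ] len 0.128 yaw -32.8
mid [0.5927 0.0109 0.03  ] len 0.1206 yaw -32.8
mid [0.5864 0.015  0.044 ] len 0.1103 yaw -32.8
[[251.56819475 192.25858839]
 [251.5458867  189.39204893]]
```

View pics/s2z.png

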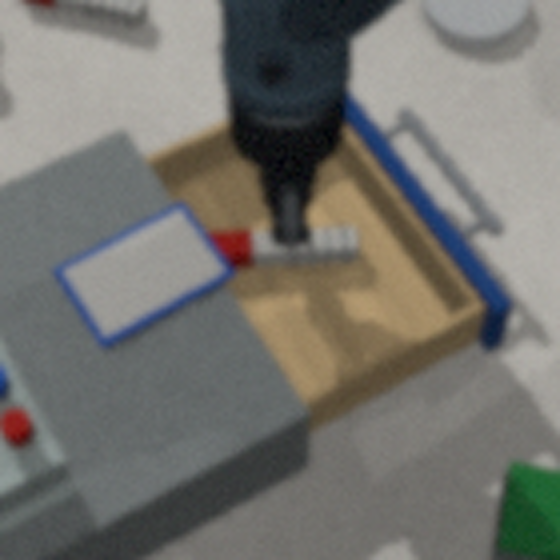

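```bash
python3 - <<'E'
from h import *
c=info('wrist'); o=status.get_obs(); p=o['eef_pos']
for dz in (0,.0187,.03): print(proj(c,[p+[0,0,dz]]))
im=cv2.imread('pics/w4.png'); cv2.imwrite('pics/w4z.png',cv2.resize(im[200:350,170:340],None,fx=3.9,fy=3.9,interpolation=cv2.INTER_CUBIC))
E
```

```text
[[254.23563405 230.76029907]]
[[254.3066788 246.7898648]]
[[254.35754231 258.26601076]]
```

View pics/w4z.png

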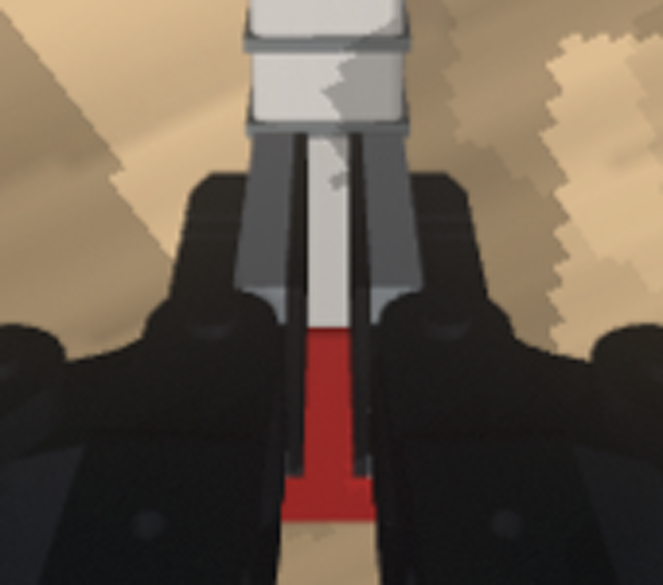

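```bash
python3 -m handwheel '[{"grip":4.0,"linear":[0,0,0],"rotation":[0,0,0]},{"grip":4.0,"linear":[0,0,0],"rotation":[0,0,0]},{"grip":4.0,"linear":[0,0,0],"rotation":[0,0,0]},{"grip":4.0,"linear":[0,0,0],"rotation":[0,0,0]},{"grip":4.0,"linear":[0,0,0],"rotation":[0,0,0]},{"grip":4.0,"linear":[0,0,0],"rotation":[0,0,0]},{"grip":4.0,"linear":[0,0,0.4],"rotation":[0,0,0]},{"grip":4.0,"linear":[0,0,0.4],"rotation":[0,0,0]}]'
python3 -m handwheel '[{"grip":4.0,"linear":[0,0,0.2],"rotation":[0,0,0]},{"grip":4.0,"linear":[0,0,0.2],"rotation":[0,0,0]}]'
python3 - <<'E'
from h import *
st(); snap('wrist','w5.png')
E
```

```text
time_s: 5.78
eef_pos: [0.585, 0.0155, 0.023]
eef_rot: [0.0, 0.285, 0.958, -0.0]
wrist_force: [-0.5, 0.3, -0.1]
opening: 0.468
time_s: 5.95
eef_pos: [0.5851, 0.0155, 0.0212]
eef_rot: [0.0, 0.285, 0.958, -0.0]
wrist_force: [0.4, 0.3, 0.2]
opening: 0.467
t 5.95 tcp [0.5851 0.0155 0.0212] yaw 146.9 j6 -67.0 F [0.4 0.3 0.2] open 3.99
```

View pics/w5.png

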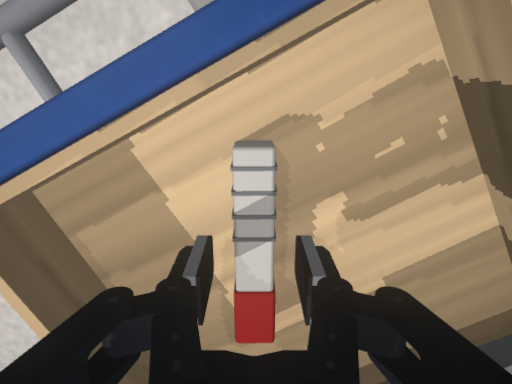

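```bash
python3 -m handwheel '[{"grip":4.0,"linear":[0,0,0.4],"rotation":[0,0,0]},{"grip":4.0,"linear":[0,0,0.4],"rotation":[0,0,0]}]'
python3 -m handwheel '[{"grip":4.0,"linear":[0,0,0.4],"rotation":[0,0,0]},{"grip":4.0,"linear":[0,0,0.4],"rotation":[0,0,0]}]'
python3 -m handwheel '[{"grip":4.0,"linear":[0,0,0.3],"rotation":[0,0,0]},{"grip":4.0,"linear":[0,0,0.3],"rotation":[0,0,0]}]'
python3 -m handwheel '[{"grip":0.0,"linear":[0,0,0],"rotation":[0,0,0]},{"grip":0.0,"linear":[0,0,0],"rotation":[0,0,0]},{"grip":0.0,"linear":[0,0,0],"rotation":[0,0,0]},{"grip":0.0,"linear":[0,0,0],"rotation":[0,0,0]},{"grip":0.0,"linear":[0,0,0],"rotation":[0,0,0]},{"grip":0.0,"linear":[0,0,0],"rotation":[0,0,0]}]'
```

```text
time_s: 6.17
eef_pos: [0.5851, 0.0155, 0.017]
eef_rot: [0.0, 0.285, 0.958, -0.0]
wrist_force: [0.8, 0.8, 0.3]
opening: 0.47
time_s: 6.33
eef_pos: [0.585, 0.0155, 0.0129]
eef_rot: [0.0, 0.285, 0.958, -0.0]
wrist_force: [-0.1, -0.1, 0.5]
opening: 0.471
time_s: 6.5
eef_pos: [0.5851, 0.0155, 0.0101]
eef_rot: [0.0, 0.285, 0.958, -0.0]
wrist_force: [-0.7, -1.2, -0.5]
opening: 0.469
time_s: 7.0
eef_pos: [0.5857, 0.0154, 0.0109]
eef_rot: [0.001, 0.285, 0.958, -0.0]
wrist_force: [0.6, 0.2, 1.9]
opening: 0.237
```

```bash
python3 -m handwheel '[{"grip":0.0,"linear":[0,0,0],"rotation":[0,0,0]},{"grip":0.0,"linear":[0,0,0],"rotation":[0,0,0]},{"grip":0.0,"linear":[0,0,-1],"rotation":[0,0,0]},{"grip":0.0,"linear":[0,0,-2],"rotation":[0,0,0]},{"grip":0.0,"linear":[0,0,-4],"rotation":[0,0,0]},{"grip":0.0,"linear":[0,0,-6],"rotation":[0,0,0]},{"grip":0.0,"linear":[0,0,-8],"rotation":[0,0,0]},{"grip":0.0,"linear":[0,0,-10],"rotation":[0,0,0]},{"grip":0.0,"linear":[0,0,-11],"rotation":[0,0,0]},{"grip":0.0,"linear":[0,0,-12],"rotation":[0,0,0]},{"grip":0.0,"linear":[0,0,-12],"rotation":[0,0,0]}]'
python3 - <<'E'
from h import *
st(); snap('wrist','w6.png')
E
```

```text
time_s: 7.92
eef_pos: [0.5866, 0.0154, 0.1332]
eef_rot: [0.003, 0.285, 0.958, -0.0]
wrist_force: [0.1, 0.3, -0.9]
opening: 0.236
t 7.92 tcp [0.5866 0.0154 0.1332] yaw 146.9 j6 -67.0 F [ 0.1  0.3 -0.9] open 2.01
```

View pics/w6.png

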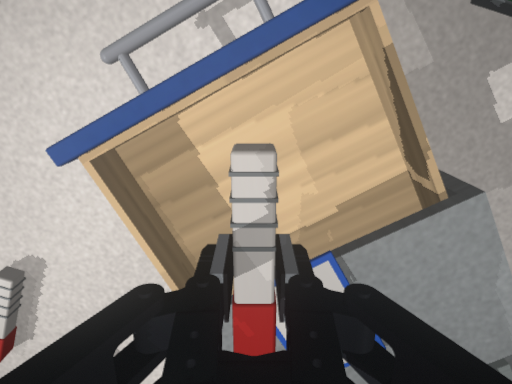

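```bash
cat >> h.py <<'E'
FC=np.array([.610,.0274]); UY=-5.4
def slot(x,y):
    a=np.radians(UY); return FC+[x*np.cos(a)-y*np.sin(a),x*np.sin(a)+y*np.cos(a)]
E
python3 -m handwheel '[{"grip":0,"linear":[0,0,0],"rotation":[0,0,84]},{"grip":0,"linear":[0,0,0],"rotation":[0,0,84]},{"grip":0,"linear":[0,0,0],"rotation":[0,0,84]},{"grip":0,"linear":[0,0,0],"rotation":[0,0,84]},{"grip":0,"linear":[0,0,0],"rotation":[0,0,84]},{"grip":0,"linear":[0,0,0],"rotation":[0,0,84]},{"grip":0,"linear":[0,0,0],"rotation":[0,0,84]},{"grip":0,"linear":[0,0,0],"rotation":[0,0,84]},{"grip":0,"linear":[0,0,0],"rotation":[0,0,84]},{"grip":0,"linear":[0,0,0],"rotation":[0,0,84]},{"grip":0,"linear":[0,0,0],"rotation":[0,0,84]},{"grip":0,"linear":[0,0,0],"rotation":[0,0,84]}]'
python3 - <<'E'
from h import *
st(); x,y=slot(-.03,-.069); print(x,y); goal(x,y,.08,-5.4)
E
```

```text
time_s: 8.97
eef_pos: [0.5842, 0.0157, 0.1289]
eef_rot: [-0.0, 0.855, 0.519, -0.001]
wrist_force: [-0.3, -0.4, -1.1]
opening: 0.233
t 8.97 tcp [0.5842 0.0157 0.1289] yaw 62.5 j6 17.0 F [-0.3 -0.4 -1.1] open 1.99
0.57363966744293 -0.03847052615805709
lin [-5.29, 1.57, 4.89] rot [-0.0, 0.1, 67.9] rows 9.5
```

```bash
python3 -m handwheel '[{"grip":0,"linear":[-5.3,1.6,0],"rotation":[0,0,67.9]},{"grip":0,"linear":[-5.3,1.6,0],"rotation":[0,0,67.9]},{"grip":0,"linear":[-5.3,1.6,0],"rotation":[0,0,67.9]},{"grip":0,"linear":[-5.3,1.6,0],"rotation":[0,0,67.9]},{"grip":0,"linear":[-5.3,1.6,1],"rotation":[0,0,67.9]},{"grip":0,"linear":[-5.3,1.6,2],"rotation":[0,0,67.9]},{"grip":0,"linear":[-5.3,1.6,3],"rotation":[0,0,67.9]},{"grip":0,"linear":[-5.3,1.6,4],"rotation":[0,0,67.9]},{"grip":0,"linear":[-5.3,1.6,4],"rotation":[0,0,67.9]},{"grip":0,"linear":[-5.3,1.6,4],"rotation":[0,0,67.9]},{"grip":0,"linear":[-5.3,1.6,4],"rotation":[0,0,67.9]},{"grip":0,"linear":[-5.3,1.6,4],"rotation":[0,0,67.9]}]'
python3 - <<'E'
from h import *
st(); snap('wrist','w7.png'); x,y=slot(-.03,-.069); goal(x,y,.013,-5.4)
E
```

```text
time_s: 9.97
eef_pos: [0.5746, -0.0387, 0.0895]
eef_rot: [0.0, 0.999, -0.043, -0.0]
wrist_force: [0.3, -1.0, 0.0]
opening: 0.233
t 9.97 tcp [ 0.5746 -0.0387  0.0895] yaw -4.9 j6 79.0 F [ 0.3 -1.   0. ] open 1.99
lin [-0.12, -0.03, 7.68] rot [0.0, 0.0, 0.5] rows 1.8
```

View pics/w7.png

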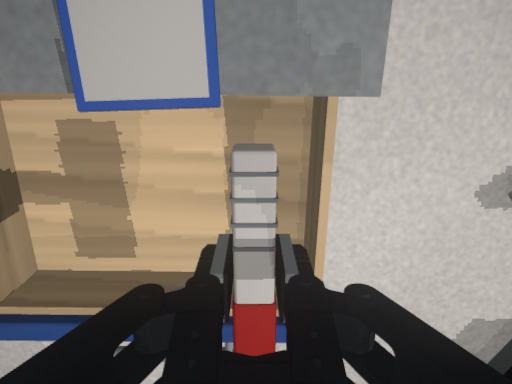

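```bash
python3 -m handwheel '[{"grip":0,"linear":[-0.1,0,2],"rotation":[0,0,0.2]},{"grip":0,"linear":[-0.1,0,4],"rotation":[0,0,0.2]},{"grip":0,"linear":[-0.1,0,5.5],"rotation":[0,0,0.2]},{"grip":0,"linear":[-0.1,0,6.5],"rotation":[0,0,0.2]},{"grip":0,"linear":[-0.1,0,7.2],"rotation":[0,0,0.2]},{"grip":0,"linear":[-0.1,0,7.6],"rotation":[0,0,0.2]},{"grip":0,"linear":[-0.1,0,7.6],"rotation":[0,0,0.2]}]'
python3 -m handwheel '[{"grip":0,"linear":[0,0,0.1],"rotation":[0,0,0]},{"grip":0,"linear":[0,0,0.1],"rotation":[0,0,0]}]'
```

```text
time_s: 10.6
eef_pos: [0.5743, -0.0389, 0.0142]
eef_rot: [0.0, 0.999, -0.046, 0.0]
wrist_force: [-0.7, 0.4, -1.2]
opening: 0.235
time_s: 10.77
eef_pos: [0.5753, -0.0391, 0.0145]
eef_rot: [0.001, 0.999, -0.046, 0.001]
wrist_force: [0.3, 0.0, -1.6]
opening: 0.233
```

```bash
python3 -m handwheel '[{"grip":0,"linear":[0,0,0.2],"rotation":[0,0,0]},{"grip":0,"linear":[0,0,0.2],"rotation":[0,0,0]}]'
python3 -m handwheel '[{"grip":3.2,"linear":[0,0,0],"rotation":[0,0,0]},{"grip":3.2,"linear":[0,0,0],"rotation":[0,0,0]},{"grip":3.2,"linear":[0,0,0],"rotation":[0,0,0]},{"grip":3.2,"linear":[0,0,0],"rotation":[0,0,0]},{"grip":3.2,"linear":[0,0,-2],"rotation":[0,0,0]},{"grip":3.2,"linear":[0,0,-5],"rotation":[0,0,0]},{"grip":3.2,"linear":[0,0,-9],"rotation":[0,0,0]},{"grip":3.2,"linear":[0,0,-13],"rotation":[0,0,0]},{"grip":3.2,"linear":[0,0,-17],"rotation":[0,0,0]},{"grip":3.2,"linear":[0,0,-18],"rotation":[0,0,0]},{"grip":3.2,"linear":[0,0,-18],"rotation":[0,0,0]}]'
python3 - <<'E'
from h import *
st(); snap('wrist','w8.png');snap('top','t1.png')
E
```

```text
time_s: 10.93
eef_pos: [0.5749, -0.039, 0.0121]
eef_rot: [0.001, 0.999, -0.046, 0.001]
wrist_force: [-0.5, -0.5, -0.5]
opening: 0.237
time_s: 11.85
eef_pos: [0.5772, -0.0394, 0.1969]
eef_rot: [0.001, 0.999, -0.046, 0.005]
wrist_force: [0.1, -0.3, 0.3]
opening: 0.372
t 11.85 tcp [ 0.5772 -0.0394  0.1969] yaw -5.2 j6 80.0 F [ 0.1 -0.3  0.3] open 3.18
```

View pics/w8.png

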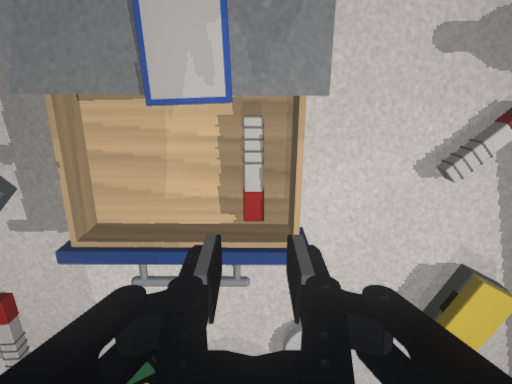

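View pics/t1.png

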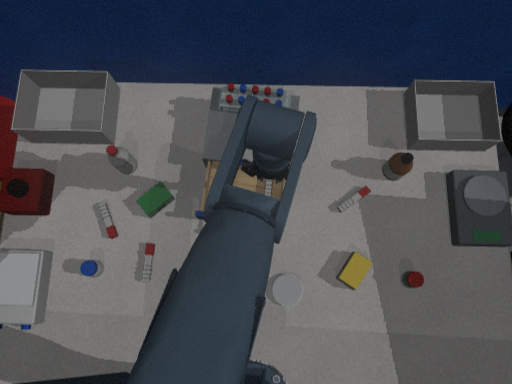

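```bash
python3 - <<'E'
from h import *
c=info('top'); f=lambda l,o,s:ray(c,np.array(l)/s+o,.022)
for n,l,o,s in [('C',[(88,181),(216,84)],(320,170),4.5),('B',[(325,548),(345,362)],(80,170),4.9),('A',[(112,165),(160,330)],(80,170),4.9)]:
    e=f(l,np.array(o),s); d=e[1]-e[0]; print(n,e.mean(0).round(3),np.linalg.norm(d).round(3),np.degrees(np.arctan2(d[1],d[0])).round(1))
goal(.568,-.295,.18,126)
E
```

```text
C [ 0.571 -0.296  0.022] 0.109 -52.2
B [0.374 0.298 0.022] 0.107 -1.6
A [0.493 0.427 0.022] 0.106 -158.5
lin [1.73, 25.58, 1.17] rot [0.1, 0.0, -131.2] rows 18.3
```

```bash
python3 -m handwheel '[{"grip":4,"linear":[1.7,25.5,1],"rotation":[0,0,-84]},{"grip":4,"linear":[1.7,25.5,1],"rotation":[0,0,-84]},{"grip":4,"linear":[1.7,25.5,1],"rotation":[0,0,-84]},{"grip":4,"linear":[1.7,25.5,1],"rotation":[0,0,-84]},{"grip":4,"linear":[1.7,25.5,1],"rotation":[0,0,-84]},{"grip":4,"linear":[1.7,25.5,1],"rotation":[0,0,-84]},{"grip":4,"linear":[1.7,25.5,1],"rotation":[0,0,-84]},{"grip":4,"linear":[1.7,25.5,1],"rotation":[0,0,-84]},{"grip":4,"linear":[1.7,25.5,1],"rotation":[0,0,-84]},{"grip":4,"linear":[1.7,25.5,1],"rotation":[0,0,-84]},{"grip":4,"linear":[1.7,25.5,1],"rotation":[0,0,-84]},{"grip":4,"linear":[1.7,25.5,1],"rotation":[0,0,-84]}]'
python3 -m handwheel '[{"grip":4,"linear":[0,0,0],"rotation":[0,0,-47]},{"grip":4,"linear":[0,0,0],"rotation":[0,0,-47]},{"grip":4,"linear":[0,0,0],"rotation":[0,0,-47]},{"grip":4,"linear":[0,0,0],"rotation":[0,0,-47]},{"grip":4,"linear":[0,0,0],"rotation":[0,0,-47]},{"grip":4,"linear":[0,0,0],"rotation":[0,0,-47]},{"grip":4,"linear":[0,0,0],"rotation":[0,0,-47]},{"grip":4,"linear":[0,0,0],"rotation":[0,0,-47]}]'
python3 - <<'E'
from h import *
st(); snap('wrist','w9.png')
E
```

```text
time_s: 12.95
eef_pos: [0.5665, -0.2934, 0.1784]
eef_rot: [-0.002, 0.771, 0.637, -0.0]
wrist_force: [-0.4, -0.4, 1.1]
opening: 0.472
time_s: 13.62
eef_pos: [0.5666, -0.2933, 0.1787]
eef_rot: [-0.002, 0.455, 0.891, 0.0]
wrist_force: [1.3, -0.2, 0.3]
opening: 0.466
t 13.62 tcp [ 0.5666 -0.2933  0.1787] yaw 125.9 j6 -74.0 F [ 1.3 -0.2  0.3] open 3.98
```

View pics/w9.png

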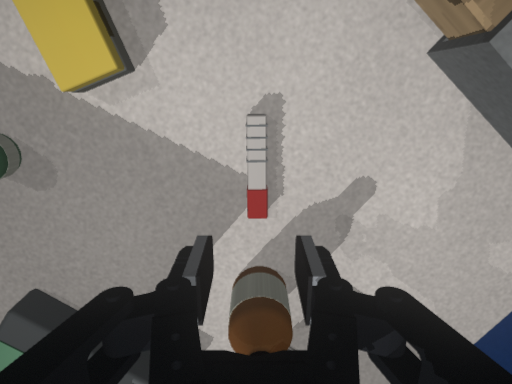

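```bash
python3 - <<'E'
from h import *
caseview('w9.png',.022,(257,204)); ends((256.5,115),(257.5,218),.022)
c=info('top'); print('bottle cap top',ray(c,[406,157],.13), 'body',ray(c,[394,172],0.02))
w=info('wrist'); print('wrist bottle top',ray(w,[260,325],.1),ray(w,[260,272],0.0))
E
```

```text
cap px [256.9 203.3] 540 rect ((256.5, 203.0), (28.0, 19.0), 90.0) world [ 0.5938 -0.3264  0.022 ]
  side 0.0199 yaw 35.7
  side 0.0318 yaw -53.7
mid [ 0.5719 -0.2958  0.022 ] len 0.1091 yaw -53.6
bottle cap top [[ 0.66916662 -0.41636227  0.13      ]] body [[ 0.65827449 -0.41988385  0.02      ]]
wrist bottle top [[ 0.64840136 -0.39820835  0.1       ]] [[ 0.65427957 -0.40321878  0.        ]]
```

```bash
python3 - <<'E'
from h import *
goal(.5715,-.2955,-.010,126.4)
E
```

```text
lin [-0.5, 0.27, 18.91] rot [-0.0, -0.2, -0.7] rows 4.5
```

```bash
python3 -m handwheel '[{"grip":4,"linear":[-0.5,0.3,4],"rotation":[0,-0.2,-0.7]},{"grip":4,"linear":[-0.5,0.3,8],"rotation":[0,-0.2,-0.7]},{"grip":4,"linear":[-0.5,0.3,12],"rotation":[0,-0.2,-0.7]},{"grip":4,"linear":[-0.5,0.3,15],"rotation":[0,-0.2,-0.7]},{"grip":4,"linear":[-0.5,0.3,16.5],"rotation":[0,-0.2,-0.7]},{"grip":4,"linear":[-0.5,0.3,17.5],"rotation":[0,-0.2,-0.7]},{"grip":4,"linear":[-0.5,0.3,17.9],"rotation":[0,-0.2,-0.7]},{"grip":4,"linear":[-0.5,0.3,18.3],"rotation":[0,-0.2,-0.7]},{"grip":4,"linear":[-0.5,0.3,18.6],"rotation":[0,-0.2,-0.7]},{"grip":4,"linear":[-0.5,0.3,18.6],"rotation":[0,-0.2,-0.7]}]'
python3 -m handwheel '[{"grip":4,"linear":[0,0,0.2],"rotation":[0,0,0]},{"grip":0,"linear":[0,0,0.2],"rotation":[0,0,0]},{"grip":0,"linear":[0,0,0.2],"rotation":[0,0,0]},{"grip":0,"linear":[0,0,0.2],"rotation":[0,0,0]},{"grip":0,"linear":[0,0,0.2],"rotation":[0,0,0]},{"grip":0,"linear":[0,0,0.2],"rotation":[0,0,0]},{"grip":0,"linear":[0,0,0.2],"rotation":[0,0,0]},{"grip":0,"linear":[0,0,0.2],"rotation":[0,0,0]}]'
```

```text
time_s: 14.5
eef_pos: [0.5745, -0.2974, -0.0027]
eef_rot: [0.004, 0.451, 0.893, -0.001]
wrist_force: [0.3, 0.8, 0.1]
opening: 0.466
time_s: 15.17
eef_pos: [0.5742, -0.2971, -0.0049]
eef_rot: [0.003, 0.45, 0.893, -0.001]
wrist_force: [-1.5, 0.3, 5.9]
opening: 0.224
```

```bash
python3 -m handwheel '[{"grip":0,"linear":[0,0,-1],"rotation":[0,0,0]},{"grip":0,"linear":[0,0,-2],"rotation":[0,0,0]},{"grip":0,"linear":[0,0,-4],"rotation":[0,0,0]},{"grip":0,"linear":[0,0,-7],"rotation":[0,0,0]},{"grip":0,"linear":[0,0,-10],"rotation":[0,0,0]},{"grip":0,"linear":[0,0,-13],"rotation":[0,0,0]},{"grip":0,"linear":[0,0,-16],"rotation":[0,0,0]},{"grip":0,"linear":[0,0,-16],"rotation":[0,0,0]},{"grip":0,"linear":[0,0,-16],"rotation":[0,0,0]}]'
python3 - <<'E'
from h import *
st(); snap('wrist','w10.png'); x,y=slot(-.03,-.023); print(x,y); goal(x,y,.14,-5.3)
E
```

```text
time_s: 15.92
eef_pos: [0.5745, -0.2972, 0.1577]
eef_rot: [0.005, 0.45, 0.893, -0.002]
wrist_force: [-0.2, -0.4, -1.2]
opening: 0.218
t 15.92 tcp [ 0.5745 -0.2972  0.1577] yaw 126.5 j6 -74.0 F [-0.2 -0.4 -1.2] open 1.86
0.5779686498555817 0.007325324213684592
lin [24.15, 18.42, 1.37] rot [0.5, 0.1, 131.8] rows 18.4
```

View pics/w10.png

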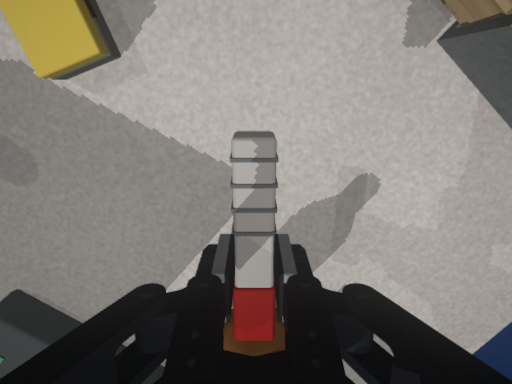

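```bash
python3 -m handwheel '[{"grip":0,"linear":[24.1,18.4,1.2],"rotation":[0.3,0,84]},{"grip":0,"linear":[24.1,18.4,1.2],"rotation":[0.3,0,84]},{"grip":0,"linear":[24.1,18.4,1.2],"rotation":[0.3,0,84]},{"grip":0,"linear":[24.1,18.4,1.2],"rotation":[0.3,0,84]},{"grip":0,"linear":[24.1,18.4,1.2],"rotation":[0.3,0,84]},{"grip":0,"linear":[24.1,18.4,1.2],"rotation":[0.3,0,84]},{"grip":0,"linear":[24.1,18.4,1.2],"rotation":[0.3,0,84]},{"grip":0,"linear":[24.1,18.4,1.2],"rotation":[0.3,0,84]},{"grip":0,"linear":[24.1,18.4,1.2],"rotation":[0.3,0,84]},{"grip":0,"linear":[24.1,18.4,1.2],"rotation":[0.3,0,84]},{"grip":0,"linear":[24.1,18.4,1.2],"rotation":[0.3,0,84]},{"grip":0,"linear":[24.1,18.4,1.2],"rotation":[0.3,0,84]}]'
python3 - <<'E'
from h import *
st(); x,y=slot(-.03,-.023); print(x,y); goal(x,y,.10,-5.3)
E
```

```text
time_s: 16.97
eef_pos: [0.5763, 0.0077, 0.1388]
eef_rot: [0.0, 0.933, 0.36, -0.003]
wrist_force: [0.0, -0.5, -0.5]
opening: 0.227
t 16.97 tcp [0.5763 0.0077 0.1388] yaw 42.1 j6 37.0 F [ 0.  -0.5 -0.5] open 1.94
0.5779686498555817 0.007325324213684592
lin [0.12, 0.15, 3.88] rot [0.1, 0.3, 47.4] rows 6.6
```

```bash
python3 -m handwheel '[{"grip":0,"linear":[0.1,0.1,0],"rotation":[0.1,0.2,47.4]},{"grip":0,"linear":[0.1,0.1,0],"rotation":[0.1,0.2,47.4]},{"grip":0,"linear":[0.1,0.1,0],"rotation":[0.1,0.2,47.4]},{"grip":0,"linear":[0.1,0.1,1],"rotation":[0.1,0.2,47.4]},{"grip":0,"linear":[0.1,0.1,2],"rotation":[0.1,0.2,47.4]},{"grip":0,"linear":[0.1,0.1,3],"rotation":[0.1,0.2,47.4]},{"grip":0,"linear":[0.1,0.1,4],"rotation":[0.1,0.2,47.4]},{"grip":0,"linear":[0.1,0.1,4],"rotation":[0.1,0.2,47.4]},{"grip":0,"linear":[0.1,0.1,4],"rotation":[0.1,0.2,47.4]}]'
python3 - <<'E'
from h import *
st(); snap('wrist','w11.png'); x,y=slot(-.03,-.023); goal(x,y,.018,-5.3)
E
```

```text
time_s: 17.72
eef_pos: [0.5775, 0.0071, 0.099]
eef_rot: [-0.0, 0.999, -0.042, -0.001]
wrist_force: [-0.3, 0.6, -0.7]
opening: 0.224
t 17.72 tcp [0.5775 0.0071 0.099 ] yaw -4.8 j6 84.0 F [-0.3  0.6 -0.7] open 1.91
lin [-0.04, -0.04, 8.2] rot [0.0, 0.0, 0.5] rows 2.0
```

View pics/w11.png

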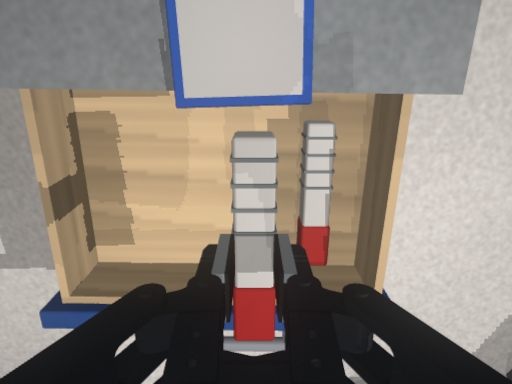

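```bash
python3 -m handwheel '[{"grip":0,"linear":[0,0,3],"rotation":[0,0,0.4]},{"grip":0,"linear":[0,0,5],"rotation":[0,0,0.4]},{"grip":0,"linear":[0,0,6.5],"rotation":[0,0,0.4]},{"grip":0,"linear":[0,0,7.3],"rotation":[0,0,0.4]},{"grip":0,"linear":[0,0,7.8],"rotation":[0,0,0.4]},{"grip":0,"linear":[0,0,8],"rotation":[0,0,0.4]},{"grip":0,"linear":[0,0,8],"rotation":[0,0,0.4]}]'
python3 -m handwheel '[{"grip":0,"linear":[0,0,0.2],"rotation":[0,0,0]},{"grip":0,"linear":[0,0,0.2],"rotation":[0,0,0]}]'
python3 -m handwheel '[{"grip":0,"linear":[0,0,0.2],"rotation":[0,0,0]},{"grip":0,"linear":[0,0,0.2],"rotation":[0,0,0]}]'
```

```text
time_s: 18.35
eef_pos: [0.5798, 0.0067, 0.0213]
eef_rot: [0.0, 0.999, -0.046, 0.001]
wrist_force: [-0.1, -0.1, -0.3]
opening: 0.225
time_s: 18.52
eef_pos: [0.58, 0.0066, 0.0196]
eef_rot: [0.0, 0.999, -0.046, 0.001]
wrist_force: [-0.1, 0.0, -1.5]
opening: 0.22
time_s: 18.68
eef_pos: [0.5797, 0.0067, 0.0172]
eef_rot: [0.0, 0.999, -0.047, 0.001]
wrist_force: [0.7, -0.4, 0.8]
opening: 0.224
```

```bash
python3 -m handwheel '[{"grip":3.2,"linear":[0,0,0],"rotation":[0,0,0]},{"grip":3.2,"linear":[0,0,0],"rotation":[0,0,0]},{"grip":3.2,"linear":[0,0,0],"rotation":[0,0,0]},{"grip":3.2,"linear":[0,0,0],"rotation":[0,0,0]},{"grip":3.2,"linear":[0,0,-2],"rotation":[0,0,0]},{"grip":3.2,"linear":[0,0,-5],"rotation":[0,0,0]},{"grip":3.2,"linear":[0,0,-9],"rotation":[0,0,0]},{"grip":3.2,"linear":[0,0,-13],"rotation":[0,0,0]},{"grip":3.2,"linear":[0,0,-16],"rotation":[0,0,0]},{"grip":3.2,"linear":[0,0,-16],"rotation":[0,0,0]},{"grip":3.2,"linear":[0,0,-16],"rotation":[0,0,0]}]'
python3 - <<'E'
from h import *
st(); snap('wrist','w12.png'); goal(.374,.298,.18,-2)
E
```

```text
time_s: 19.6
eef_pos: [0.5808, 0.0066, 0.1796]
eef_rot: [0.001, 0.999, -0.047, 0.003]
wrist_force: [0.6, -0.4, -0.8]
opening: 0.373
t 19.6 tcp [0.5808 0.0066 0.1796] yaw -5.3 j6 84.0 F [ 0.6 -0.4 -0.8] open 3.19
lin [-23.15, -27.08, -0.34] rot [0.0, -0.2, -3.3] rows 8.5
```

View pics/w12.png

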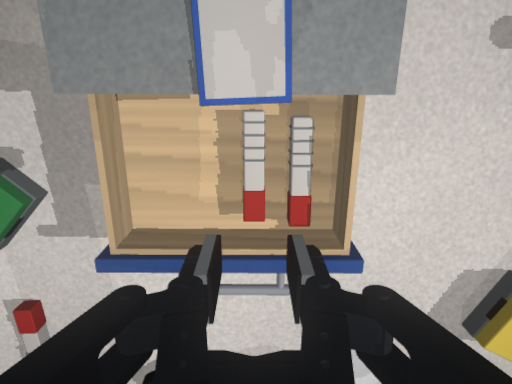

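```bash
python3 -m handwheel '[{"grip":4,"linear":[-23.1,-27,0],"rotation":[0,-0.2,-3.3]},{"grip":4,"linear":[-23.1,-27,0],"rotation":[0,-0.2,-3.3]},{"grip":4,"linear":[-23.1,-27,0],"rotation":[0,-0.2,-3.3]},{"grip":4,"linear":[-23.1,-27,0],"rotation":[0,-0.2,-3.3]},{"grip":4,"linear":[-23.1,-27,0],"rotation":[0,-0.2,-3.3]},{"grip":4,"linear":[-23.1,-27,0],"rotation":[0,-0.2,-3.3]},{"grip":4,"linear":[-23.1,-27,0],"rotation":[0,-0.2,-3.3]},{"grip":4,"linear":[-23.1,-27,0],"rotation":[0,-0.2,-3.3]},{"grip":4,"linear":[-23.1,-27,0],"rotation":[0,-0.2,-3.3]},{"grip":4,"linear":[-23.1,-27,0],"rotation":[0,-0.2,-3.3]},{"grip":4,"linear":[-23.1,-27,0],"rotation":[0,-0.2,-3.3]},{"grip":4,"linear":[-23.1,-27,0],"rotation":[0,-0.2,-3.3]}]'
python3 - <<'E'
from h import *
st(); snap('wrist','w13.png')
E
```

```text
time_s: 20.65
eef_pos: [0.3738, 0.2965, 0.1751]
eef_rot: [0.001, 1.0, -0.018, -0.002]
wrist_force: [0.6, -0.8, 0.2]
opening: 0.465
t 20.65 tcp [0.3738 0.2965 0.1751] yaw -2.0 j6 116.0 F [ 0.6 -0.8  0.2] open 3.98
```

View pics/w13.png

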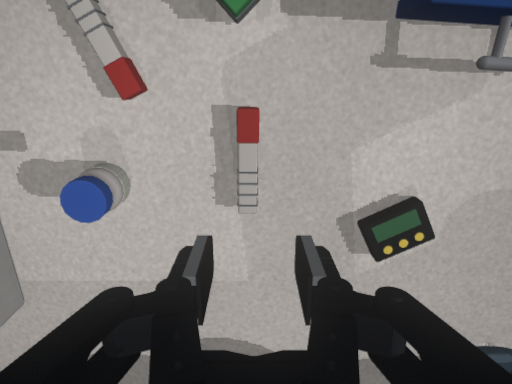

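```bash
python3 - <<'E'
from h import *
caseview('w13.png',.022,(248,125)); ends((248,213),(248,108),.022)
goal(.374,.300,-.003,-2)
E
```

```text
cap px [247.8 124.8] 745 rect ((247.5, 125.0), (34.0, 21.0), 90.0) world [0.4125 0.3007 0.022 ]
  side 0.0202 yaw -92.1
  side 0.0328 yaw 178.2
mid [0.3741 0.3021 0.022 ] len 0.1088 yaw -2.4
lin [0.02, -0.4, 17.84] rot [0.1, 0.2, -0.1] rows 4.3
```

```bash
python3 -m handwheel '[{"grip":4,"linear":[0,-0.5,4],"rotation":[0,0,0.3]},{"grip":4,"linear":[0,-0.6,8],"rotation":[0,0,0.3]},{"grip":4,"linear":[0,-0.6,12],"rotation":[0,0,0.3]},{"grip":4,"linear":[0,-0.6,15],"rotation":[0,0,0.3]},{"grip":4,"linear":[0,-0.6,16.5],"rotation":[0,0,0.3]},{"grip":4,"linear":[0,-0.6,17.3],"rotation":[0,0,0.3]},{"grip":4,"linear":[0,-0.6,17.8],"rotation":[0,0,0.3]},{"grip":4,"linear":[0,-0.6,18.1],"rotation":[0,0,0.3]},{"grip":4,"linear":[0,-0.6,18.1],"rotation":[0,0,0.3]}]'
python3 -m handwheel '[{"grip":0,"linear":[0,0,0],"rotation":[0,0,0]},{"grip":0,"linear":[0,0,0],"rotation":[0,0,0]},{"grip":0,"linear":[0,0,0],"rotation":[0,0,0]},{"grip":0,"linear":[0,0,0],"rotation":[0,0,0]},{"grip":0,"linear":[0,0,0],"rotation":[0,0,0]},{"grip":0,"linear":[0,0,0],"rotation":[0,0,0]},{"grip":0,"linear":[0,0,0],"rotation":[0,0,0]}]'
```

```text
time_s: 21.45
eef_pos: [0.375, 0.303, -0.0042]
eef_rot: [0.0, 1.0, -0.021, -0.001]
wrist_force: [0.1, -0.4, 0.3]
opening: 0.463
time_s: 22.03
eef_pos: [0.3753, 0.3035, -0.0032]
eef_rot: [-0.0, 1.0, -0.02, 0.0]
wrist_force: [-0.9, -1.6, 5.2]
opening: 0.21
```

```bash
python3 -m handwheel '[{"grip":0,"linear":[0,0,-1],"rotation":[0,0,0]},{"grip":0,"linear":[0,0,-2],"rotation":[0,0,0]},{"grip":0,"linear":[0,0,-4],"rotation":[0,0,0]},{"grip":0,"linear":[0,0,-7],"rotation":[0,0,0]},{"grip":0,"linear":[0,0,-10],"rotation":[0,0,0]},{"grip":0,"linear":[0,0,-13],"rotation":[0,0,-7]},{"grip":0,"linear":[0,0,-14],"rotation":[0,0,-14]},{"grip":0,"linear":[0,0,-14],"rotation":[0,0,-21]},{"grip":0,"linear":[0,0,-14],"rotation":[0,0,-28]}]'
python3 - <<'E'
from h import *
st(); snap('wrist','w14.png'); x,y=slot(-.03,.023); print(x,y); goal(x,y,.14,174.6)
E
```

```text
time_s: 22.78
eef_pos: [0.3754, 0.3039, 0.1382]
eef_rot: [-0.001, 0.974, 0.225, 0.001]
wrist_force: [-0.1, 0.1, -0.7]
opening: 0.207
t 22.78 tcp [0.3754 0.3039 0.1382] yaw 26.0 j6 89.0 F [-0.1  0.1 -0.7] open 1.77
0.5822976322682334 0.05312117458542627
lin [7.42, 31.66, -0.27] rot [0.1, -0.1, -148.2] rows 20.7
```

View pics/w14.png

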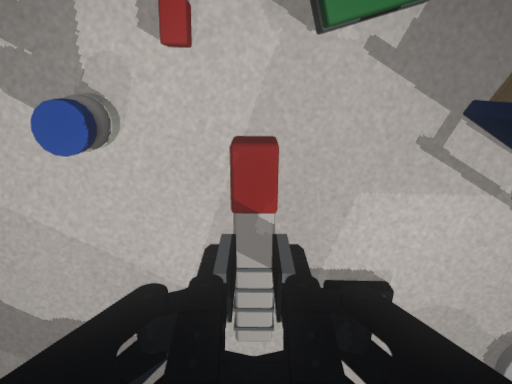

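```bash
python3 -m handwheel '[{"grip":0,"linear":[7.4,31.6,-0.2],"rotation":[0,0,-84]},{"grip":0,"linear":[7.4,31.6,-0.2],"rotation":[0,0,-84]},{"grip":0,"linear":[7.4,31.6,-0.2],"rotation":[0,0,-84]},{"grip":0,"linear":[7.4,31.6,-0.2],"rotation":[0,0,-84]},{"grip":0,"linear":[7.4,31.6,-0.2],"rotation":[0,0,-84]},{"grip":0,"linear":[7.4,31.6,-0.2],"rotation":[0,0,-84]},{"grip":0,"linear":[7.4,31.6,-0.2],"rotation":[0,0,-84]},{"grip":0,"linear":[7.4,31.6,-0.2],"rotation":[0,0,-84]},{"grip":0,"linear":[7.4,31.6,-0.2],"rotation":[0,0,-84]},{"grip":0,"linear":[7.4,31.6,-0.2],"rotation":[0,0,-84]},{"grip":0,"linear":[7.4,31.6,-0.2],"rotation":[0,0,-84]},{"grip":0,"linear":[7.4,31.6,-0.2],"rotation":[0,0,-84]}]'
python3 - <<'E'
from h import *
st(); x,y=slot(-.03,.023); print(x,y); goal(x,y,.10,174.6)
E
```

```text
time_s: 23.83
eef_pos: [0.578, 0.0498, 0.1376]
eef_rot: [-0.001, 0.589, 0.808, -0.001]
wrist_force: [0.1, 0.9, -0.7]
opening: 0.206
t 23.83 tcp [0.578  0.0498 0.1376] yaw 107.8 j6 -25.0 F [ 0.1  0.9 -0.7] open 1.76
0.5822976322682334 0.05312117458542627
lin [0.18, 0.52, 3.76] rot [-0.1, -0.1, -66.8] rows 9.3
```

```bash
python3 -m handwheel '[{"grip":0,"linear":[0.2,0.5,0],"rotation":[0,0,-66.8]},{"grip":0,"linear":[0.2,0.5,0],"rotation":[0,0,-66.8]},{"grip":0,"linear":[0.2,0.5,0],"rotation":[0,0,-66.8]},{"grip":0,"linear":[0.2,0.5,0],"rotation":[0,0,-66.8]},{"grip":0,"linear":[0.2,0.5,0],"rotation":[0,0,-66.8]},{"grip":0,"linear":[0.2,0.5,0],"rotation":[0,0,-66.8]},{"grip":0,"linear":[0.2,0.5,1],"rotation":[0,0,-66.8]},{"grip":0,"linear":[0.2,0.5,2],"rotation":[0,0,-66.8]},{"grip":0,"linear":[0.2,0.5,3],"rotation":[0,0,-66.8]},{"grip":0,"linear":[0.2,0.5,4],"rotation":[0,0,-66.8]},{"grip":0,"linear":[0.2,0.5,4],"rotation":[0,0,-66.8]}]'
python3 - <<'E'
from h import *
st(); snap('wrist','w15.png'); x,y=slot(-.03,.023); goal(x,y,.018,174.6)
E
```

```text
time_s: 24.75
eef_pos: [0.5804, 0.0541, 0.0956]
eef_rot: [-0.003, 0.049, 0.999, -0.0]
wrist_force: [-0.7, 0.6, -0.2]
opening: 0.208
t 24.75 tcp [0.5804 0.0541 0.0956] yaw 174.4 j6 -91.0 F [-0.7  0.6 -0.2] open 1.77
lin [-0.17, -0.07, 7.86] rot [-0.0, -0.2, -0.3] rows 1.9
```

View pics/w15.png

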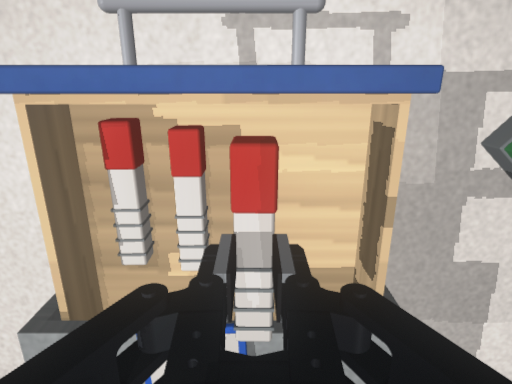

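```bash
python3 -m handwheel '[{"grip":0,"linear":[-0.1,0,3],"rotation":[0,-0.2,-0.2]},{"grip":0,"linear":[-0.1,0,5],"rotation":[0,-0.2,-0.2]},{"grip":0,"linear":[-0.1,0,6.5],"rotation":[0,-0.2,-0.2]},{"grip":0,"linear":[-0.1,0,7.2],"rotation":[0,-0.2,-0.2]},{"grip":0,"linear":[-0.1,0,7.5],"rotation":[0,-0.2,-0.2]},{"grip":0,"linear":[-0.1,0,7.5],"rotation":[0,-0.2,-0.2]}]'
python3 -m handwheel '[{"grip":0,"linear":[0,0,0.2],"rotation":[0,0,0]},{"grip":0,"linear":[0,0,0.2],"rotation":[0,0,0]}]'
python3 -m handwheel '[{"grip":0,"linear":[0,0,0.2],"rotation":[0,0,0]},{"grip":0,"linear":[0,0,0.2],"rotation":[0,0,0]}]'
```

```text
time_s: 25.3
eef_pos: [0.5831, 0.0536, 0.0225]
eef_rot: [0.001, 0.047, 0.999, -0.0]
wrist_force: [-0.1, -0.8, -0.3]
opening: 0.207
time_s: 25.47
eef_pos: [0.5838, 0.0536, 0.0212]
eef_rot: [0.002, 0.047, 0.999, -0.0]
wrist_force: [0.1, 0.4, 0.2]
opening: 0.206
time_s: 25.63
eef_pos: [0.5837, 0.0536, 0.0189]
eef_rot: [0.002, 0.047, 0.999, -0.0]
wrist_force: [1.5, -0.4, 1.6]
opening: 0.207
```

```bash
python3 -m handwheel '[{"grip":3.2,"linear":[0,0,0],"rotation":[0,0,0]},{"grip":3.2,"linear":[0,0,0],"rotation":[0,0,0]},{"grip":3.2,"linear":[0,0,0],"rotation":[0,0,0]},{"grip":3.2,"linear":[0,0,0],"rotation":[0,0,0]},{"grip":3.2,"linear":[0,0,-2],"rotation":[0,0,0]},{"grip":3.2,"linear":[0,0,-5],"rotation":[0,0,0]},{"grip":3.2,"linear":[0,0,-9],"rotation":[0,0,0]},{"grip":3.2,"linear":[0,0,-13],"rotation":[0,0,0]},{"grip":3.2,"linear":[0,0,-16],"rotation":[0,0,0]},{"grip":3.2,"linear":[0,0,-16],"rotation":[0,0,0]},{"grip":3.2,"linear":[0,0,-16],"rotation":[0,0,0]}]'
python3 - <<'E'
from h import *
st(); snap('wrist','w16.png'); snap('top','t2.png'); goal(.493,.427,.18,-158.5)
E
```

```text
time_s: 26.55
eef_pos: [0.5842, 0.0536, 0.1808]
eef_rot: [0.003, 0.046, 0.999, -0.0]
wrist_force: [-0.7, -0.1, -1.5]
opening: 0.375
t 26.55 tcp [0.5842 0.0536 0.1808] yaw 174.7 j6 -91.0 F [-0.7 -0.1 -1.5] open 3.2
lin [12.32, 36.33, -0.32] rot [-0.0, -0.0, -26.8] rows 9.2
```

View pics/w16.png

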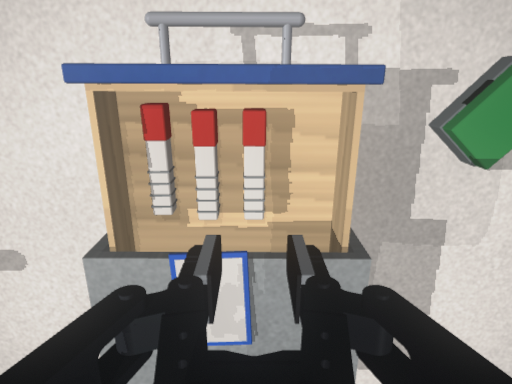

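View pics/t2.png

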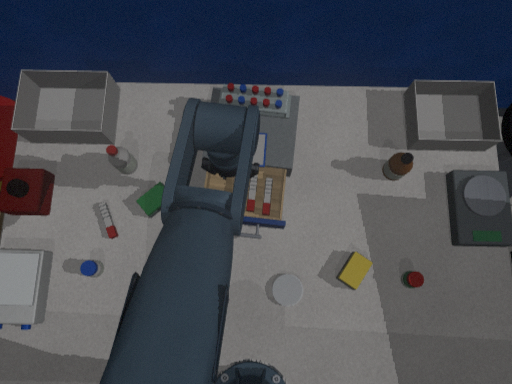

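A is still where it was at (107,220). On to it.

```bash
python3 -m handwheel '[{"grip":4,"linear":[12.3,36.3,-0.3],"rotation":[0,0,-26.8]},{"grip":4,"linear":[12.3,36.3,-0.3],"rotation":[0,0,-26.8]},{"grip":4,"linear":[12.3,36.3,-0.3],"rotation":[0,0,-26.8]},{"grip":4,"linear":[12.3,36.3,-0.3],"rotation":[0,0,-26.8]},{"grip":4,"linear":[12.3,36.3,-0.3],"rotation":[0,0,-26.8]},{"grip":4,"linear":[12.3,36.3,-0.3],"rotation":[0,0,-26.8]},{"grip":4,"linear":[12.3,36.3,-0.3],"rotation":[0,0,-26.8]},{"grip":4,"linear":[12.3,36.3,-0.3],"rotation":[0,0,-26.8]},{"grip":4,"linear":[12.3,36.3,-0.3],"rotation":[0,0,-26.8]},{"grip":4,"linear":[12.3,36.3,-0.3],"rotation":[0,0,-26.8]},{"grip":4,"linear":[12.3,36.3,-0.3],"rotation":[0,0,-26.8]},{"grip":4,"linear":[12.3,36.3,-0.3],"rotation":[0,0,-26.8]}]'
python3 - <<'E'
from h import *
st(); snap('wrist','w17.png')
E
```

```text
time_s: 27.65
eef_pos: [0.4928, 0.426, 0.1784]
eef_rot: [-0.001, -0.187, 0.982, -0.001]
wrist_force: [1.0, 0.1, -0.1]
opening: 0.469
t 27.65 tcp [0.4928 0.426  0.1784] yaw -158.5 j6 -81.0 F [ 1.   0.1 -0.1] open 4.01
```

View pics/w17.png

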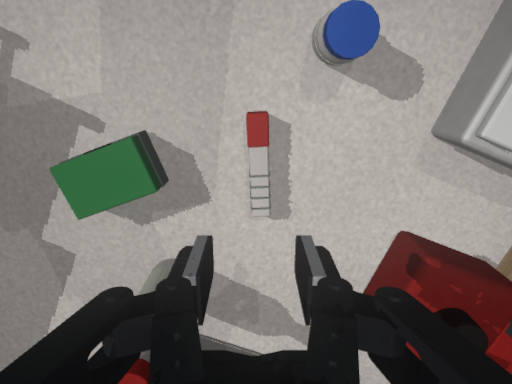

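```bash
python3 - <<'E'
from h import *
ends((260.5,216),(257.5,112),.022)
c=info('top'); print('wash',ray(c,[112.5,151],.145)); print(ray(c,[125,163],.01))
goal(.4925,.4243,-.004,-157)
E
```

```text
mid [0.4937 0.4315 0.022 ] len 0.1096 yaw -156.6
wash [[0.66539271 0.38655998 0.145     ]]
[[0.67346539 0.39699503 0.01      ]]
lin [0.09, -0.0, 18.29] rot [-0.1, -0.1, -1.5] rows 4.4
```

```bash
python3 - <<'E'
from h import *
goal(.4937,.431,-.005,-156.6)
E
```

```text
lin [-0.27, 0.58, 18.39] rot [-0.1, -0.1, -1.9] rows 4.4
```

```bash
python3 -m handwheel '[{"grip":4,"linear":[-0.3,0.5,4],"rotation":[0,0,-1.9]},{"grip":4,"linear":[-0.3,0.6,8],"rotation":[0,0,-1.9]},{"grip":4,"linear":[-0.3,0.6,12],"rotation":[0,0,-1.9]},{"grip":4,"linear":[-0.3,0.6,15],"rotation":[0,0,-1.9]},{"grip":4,"linear":[-0.3,0.6,16.5],"rotation":[0,0,-1.9]},{"grip":4,"linear":[-0.3,0.6,17.5],"rotation":[0,0,-1.9]},{"grip":4,"linear":[-0.3,0.6,18],"rotation":[0,0,-1.9]},{"grip":4,"linear":[-0.3,0.6,18.3],"rotation":[0,0,-1.9]},{"grip":4,"linear":[-0.3,0.6,18.3],"rotation":[0,0,-1.9]}]'
python3 -m handwheel '[{"grip":0,"linear":[0,0,0],"rotation":[0,0,0]},{"grip":0,"linear":[0,0,0],"rotation":[0,0,0]},{"grip":0,"linear":[0,0,0],"rotation":[0,0,0]},{"grip":0,"linear":[0,0,0],"rotation":[0,0,0]},{"grip":0,"linear":[0,0,0],"rotation":[0,0,0]},{"grip":0,"linear":[0,0,0],"rotation":[0,0,0]},{"grip":0,"linear":[0,0,0],"rotation":[0,0,0]}]'
python3 -m handwheel '[{"grip":0,"linear":[0,0,-1],"rotation":[0,0,0]},{"grip":0,"linear":[0,0,-2],"rotation":[0,0,0]},{"grip":0,"linear":[0,0,-4],"rotation":[0,0,0]},{"grip":0,"linear":[0,0,-7],"rotation":[0,0,0]},{"grip":0,"linear":[0,0,-10],"rotation":[0,0,0]},{"grip":0,"linear":[0,0,-13],"rotation":[0,0,0]},{"grip":0,"linear":[0,0,-14],"rotation":[0,0,0]},{"grip":0,"linear":[0,0,-14],"rotation":[0,0,0]}]'
python3 - <<'E'
from h import *
st(); snap('wrist','w18.png'); x,y=slot(-.03,.069); print(x,y); goal(x,y,.14,174.6)
E
```

```text
time_s: 28.45
eef_pos: [0.496, 0.4334, -0.001]
eef_rot: [0.002, -0.202, 0.979, -0.0]
wrist_force: [0.1, 0.1, 0.7]
opening: 0.471
time_s: 29.03
eef_pos: [0.495, 0.4334, -0.0018]
eef_rot: [0.001, -0.203, 0.979, -0.0]
wrist_force: [0.1, -0.6, 3.0]
opening: 0.0
time_s: 29.7
eef_pos: [0.4969, 0.4348, 0.1428]
eef_rot: [0.005, -0.203, 0.979, 0.001]
wrist_force: [-0.3, 0.2, 0.3]
opening: 0.004
t 29.7 tcp [0.4969 0.4348 0.1428] yaw -156.6 j6 -82.0 F [-0.3  0.2  0.3] open 0.03
0.5866266146808851 0.09891702495716795
lin [4.92, -34.36, -0.02] rot [0.0, 0.3, 28.8] rows 8.3
```

View pics/w18.png

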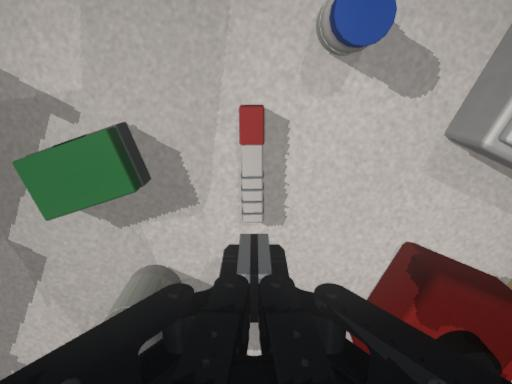

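```bash
python3 -m handwheel '[{"grip":4,"linear":[0,0,0],"rotation":[0,0,0]},{"grip":4,"linear":[0,0,0],"rotation":[0,0,0]},{"grip":4,"linear":[0,0,0],"rotation":[0,0,0]},{"grip":4,"linear":[0,0,0],"rotation":[0,0,0]}]'
python3 - <<'E'
from h import *
st();snap('wrist','w18.png')
caseview('w18.png',.022,(252,125)); ends((253,222),(251.5,106),.022)
goal(.4937,.431,-.013,-156.6)
E
```

```text
time_s: 30.08
eef_pos: [0.4937, 0.4327, 0.1358]
eef_rot: [-0.001, -0.202, 0.979, -0.001]
wrist_force: [-0.6, 0.2, -0.0]
opening: 0.468
t 30.08 tcp [0.4937 0.4327 0.1358] yaw -156.6 j6 -82.0 F [-0.6  0.2 -0. ] open 4.0
cap px [252.4 131.3] 957 rect ((252.0, 131.5), (39.0, 24.0), 90.0) world [0.4579 0.4165 0.022 ]
  side 0.0203 yaw 113.4
  side 0.0335 yaw 23.9
mid [0.4873 0.4291 0.022 ] len 0.1062 yaw -156.0
lin [0.07, -0.14, 14.92] rot [-0.1, -0.1, -0.0] rows 3.6
```

```bash
python3 - <<'E'
from h import *
caseview('w18.png',.022,(252,131)); ends((253,229),(251.8,111.5),.022)
c=info('wrist'); print(proj(c,[[.4937,.431,.022]]))
im=cv2.imread('pics/w18.png')[:, :, :]; g=im[60:250,252].astype(int); print([ (60+i,g[i].tolist()) for i in range(40,190,4)])
E
```

```text
cap px [252.4 131.3] 957 rect ((252.0, 131.5), (39.0, 24.0), 90.0) world [0.4579 0.4165 0.022 ]
  side 0.0203 yaw 113.4
  side 0.0335 yaw 23.9
mid [0.4926 0.4315 0.022 ] len 0.1089 yaw -156.1
[[251.42335852 174.47722811]]
[(100, [172, 176, 182]), (104, [163, 168, 174]), (108, [168, 173, 179]), (112, [45, 47, 99]), (116, [52, 54, 143]), (120, [52, 54, 143]), (124, [52, 54, 142]), (128, [52, 54, 143]), (132, [51, 53, 142]), (136, [50, 53, 141]), (140, [51, 53, 142]), (144, [51, 53, 141]), (148, [51, 53, 141]), (152, [119, 123, 143]), (156, [163, 167, 172]), (160, [162, 166, 171]), (164, [163, 167, 171]), (168, [163, 167, 171]), (172, [163, 167, 171]), (176, [163, 168, 172]), (180, [164, 168, 172]), (184, [120, 121, 122]), (188, [164, 169, 172]), (192, [164, 168, 172]), (196, [147, 150, 154]), (200, [165, 169, 173]), (204, [165, 169, 174]), (208, [148, 151, 154]), (212, [165, 168, 173]), (216, [165, 170, 174]), (220, [149, 153, 156]), (224, [166, 170, 173]), (228, [166, 170, 174]), (232, [164, 169, 174]), (236, [171, 177, 181]), (240, [171, 176, 181]), (244, [173, 178, 185]), (248, [168, 173, 178])]
```

```bash
python3 -m handwheel '[{"grip":4,"linear":[0.1,-0.1,4],"rotation":[0,0,0]},{"grip":4,"linear":[0.1,-0.1,8],"rotation":[0,0,0]},{"grip":4,"linear":[0.1,-0.1,11],"rotation":[0,0,0]},{"grip":4,"linear":[0.1,-0.1,13],"rotation":[0,0,0]},{"grip":4,"linear":[0.1,-0.1,14],"rotation":[0,0,0]},{"grip":4,"linear":[0.1,-0.1,14.5],"rotation":[0,0,0]},{"grip":4,"linear":[0.1,-0.1,14.8],"rotation":[0,0,0]},{"grip":4,"linear":[0.1,-0.1,14.8],"rotation":[0,0,0]}]'
python3 -m handwheel '[{"grip":4,"linear":[0,0,0],"rotation":[0,0,0]},{"grip":4,"linear":[0,0,0],"rotation":[0,0,0]}]'
```

```text
time_s: 30.8
eef_pos: [0.4949, 0.4323, -0.0096]
eef_rot: [0.001, -0.203, 0.979, -0.0]
wrist_force: [0.4, -0.0, -0.9]
opening: 0.463
time_s: 30.97
eef_pos: [0.4954, 0.4326, -0.0085]
eef_rot: [0.002, -0.203, 0.979, -0.0]
wrist_force: [0.2, -0.2, -0.2]
opening: 0.468
```

```bash
python3 -m handwheel '[{"grip":4,"linear":[0,0,0.3],"rotation":[0,0,0]},{"grip":4,"linear":[0,0,0.4],"rotation":[0,0,0]},{"grip":0,"linear":[0,0,0.4],"rotation":[0,0,0]},{"grip":0,"linear":[0,0,0.4],"rotation":[0,0,0]},{"grip":0,"linear":[0,0,0.4],"rotation":[0,0,0]},{"grip":0,"linear":[0,0,0.4],"rotation":[0,0,0]},{"grip":0,"linear":[0,0,0.4],"rotation":[0,0,0]},{"grip":0,"linear":[0,0,0.4],"rotation":[0,0,0]},{"grip":0,"linear":[0,0,0.4],"rotation":[0,0,0]}]'
python3 -m handwheel '[{"grip":0,"linear":[0,0,-1],"rotation":[0,0,0]},{"grip":0,"linear":[0,0,-2],"rotation":[0,0,0]},{"grip":0,"linear":[0,0,-4],"rotation":[0,0,0]},{"grip":0,"linear":[0,0,-7],"rotation":[0,0,0]},{"grip":0,"linear":[0,0,-10],"rotation":[0,0,0]},{"grip":0,"linear":[0,0,-13],"rotation":[0,0,0]},{"grip":0,"linear":[0,0,-15],"rotation":[0,0,0]},{"grip":0,"linear":[0,0,-15],"rotation":[0,0,0]}]'
python3 - <<'E'
from h import *
st(); snap('wrist','w19.png'); x,y=slot(-.03,.069); print(x,y); goal(x,y,.14,174.6)
E
```

```text
time_s: 31.72
eef_pos: [0.4945, 0.432, -0.014]
eef_rot: [0.001, -0.203, 0.979, -0.0]
wrist_force: [-0.2, 0.8, 3.4]
opening: 0.237
time_s: 32.38
eef_pos: [0.4972, 0.434, 0.143]
eef_rot: [0.006, -0.203, 0.979, 0.001]
wrist_force: [0.5, -0.9, -0.2]
opening: 0.237
t 32.38 tcp [0.4972 0.434  0.143 ] yaw -156.6 j6 -82.0 F [ 0.5 -0.9 -0.2] open 2.02
0.5866266146808851 0.09891702495716795
lin [4.94, -34.28, -0.03] rot [0.1, 0.5, 28.8] rows 8.3
```

View pics/w19.png

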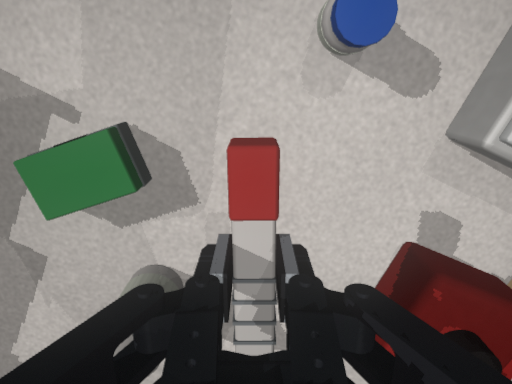

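```bash
python3 -m handwheel '[{"grip":0,"linear":[4.9,-34.3,0.5],"rotation":[0,0,28.8]},{"grip":0,"linear":[4.9,-34.3,0.5],"rotation":[0,0,28.8]},{"grip":0,"linear":[4.9,-34.3,0.5],"rotation":[0,0,28.8]},{"grip":0,"linear":[4.9,-34.3,0.5],"rotation":[0,0,28.8]},{"grip":0,"linear":[4.9,-34.3,0.5],"rotation":[0,0,28.8]},{"grip":0,"linear":[4.9,-34.3,0.5],"rotation":[0,0,28.8]},{"grip":0,"linear":[4.9,-34.3,0.5],"rotation":[0,0,28.8]},{"grip":0,"linear":[4.9,-34.3,0.5],"rotation":[0,0,28.8]},{"grip":0,"linear":[4.9,-34.3,0.5],"rotation":[0,0,28.8]},{"grip":0,"linear":[4.9,-34.3,0.5],"rotation":[0,0,28.8]},{"grip":0,"linear":[4.9,-34.3,0.5],"rotation":[0,0,28.8]},{"grip":0,"linear":[4.9,-34.3,0.5],"rotation":[0,0,28.8]}]'
python3 - <<'E'
from h import *
st(); snap('wrist','w20.png'); x,y=slot(-.03,.069); print(x,y); goal(x,y,.012,174.6)
E
```

```text
time_s: 33.43
eef_pos: [0.5841, 0.0987, 0.1302]
eef_rot: [-0.0, 0.047, 0.999, -0.0]
wrist_force: [0.7, -0.3, -0.6]
opening: 0.236
t 33.43 tcp [0.5841 0.0987 0.1302] yaw 174.6 j6 -86.0 F [ 0.7 -0.3 -0.6] open 2.02
0.5866266146808851 0.09891702495716795
lin [-0.24, 0.01, 11.84] rot [-0.0, 0.0, 0.1] rows 2.8
```

View pics/w20.png

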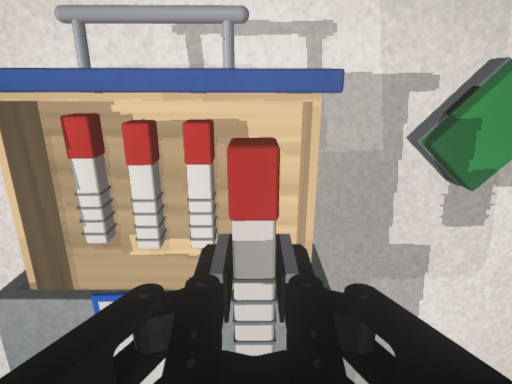

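```bash
python3 -m handwheel '[{"grip":0,"linear":[-0.1,0,4],"rotation":[0,0,0]},{"grip":0,"linear":[-0.2,0,7],"rotation":[0,0,0]},{"grip":0,"linear":[-0.2,0,9],"rotation":[0,0,0]},{"grip":0,"linear":[-0.2,0,10.5],"rotation":[0,0,0]},{"grip":0,"linear":[-0.2,0,11.4],"rotation":[0,0,0]},{"grip":0,"linear":[-0.2,0,11.8],"rotation":[0,0,0]},{"grip":0,"linear":[-0.2,0,11.8],"rotation":[0,0,0]}]'
python3 -m handwheel '[{"grip":0,"linear":[0,0,0.3],"rotation":[0,0,0]},{"grip":0,"linear":[0,0,0.3],"rotation":[0,0,0]}]'
python3 -m handwheel '[{"grip":0,"linear":[0,0,0.2],"rotation":[0,0,0]},{"grip":0,"linear":[0,0,0.2],"rotation":[0,0,0]}]'
```

```text
time_s: 34.07
eef_pos: [0.5866, 0.0984, 0.0124]
eef_rot: [0.0, 0.047, 0.999, -0.0]
wrist_force: [-0.6, -0.2, -0.2]
opening: 0.237
time_s: 34.23
eef_pos: [0.588, 0.0977, 0.0109]
eef_rot: [0.002, 0.047, 0.999, -0.0]
wrist_force: [0.3, -0.2, -0.9]
opening: 0.237
time_s: 34.4
eef_pos: [0.5877, 0.0974, 0.0086]
eef_rot: [0.001, 0.047, 0.999, -0.0]
wrist_force: [0.3, -0.4, 0.1]
opening: 0.237
```

```bash
python3 -m handwheel '[{"grip":3.2,"linear":[0,0,0],"rotation":[0,0,0]},{"grip":3.2,"linear":[0,0,0],"rotation":[0,0,0]},{"grip":3.2,"linear":[0,0,0],"rotation":[0,0,0]},{"grip":3.2,"linear":[0,0,0],"rotation":[0,0,0]},{"grip":3.2,"linear":[0,0,-2],"rotation":[0,0,0]},{"grip":3.2,"linear":[0,0,-5],"rotation":[0,0,0]},{"grip":3.2,"linear":[0,0,-9],"rotation":[0,0,0]},{"grip":3.2,"linear":[0,0,-13],"rotation":[0,0,0]},{"grip":3.2,"linear":[0,0,-18],"rotation":[0,0,0]},{"grip":3.2,"linear":[0,0,-20],"rotation":[0,0,0]},{"grip":3.2,"linear":[0,0,-20],"rotation":[0,0,0]}]'
python3 - <<'E'
from h import *
o=st(); snap('wrist','w21.png')
print(info('wrist',o)[3].round(4).tolist())
E
```

```text
time_s: 35.32
eef_pos: [0.5913, 0.0975, 0.2166]
eef_rot: [0.007, 0.047, 0.999, -0.0]
wrist_force: [1.6, -0.7, -0.6]
opening: 0.378
t 35.32 tcp [0.5913 0.0975 0.2166] yaw 174.6 j6 -87.0 F [ 1.6 -0.7 -0.6] open 3.23
[[0.0942, 0.9427, 0.3201, 0.5095], [0.9956, -0.0895, -0.0295, 0.1052], [0.0009, 0.3214, -0.9469, 0.382], [0.0, 0.0, 0.0, 1.0]]
```

View pics/w21.png

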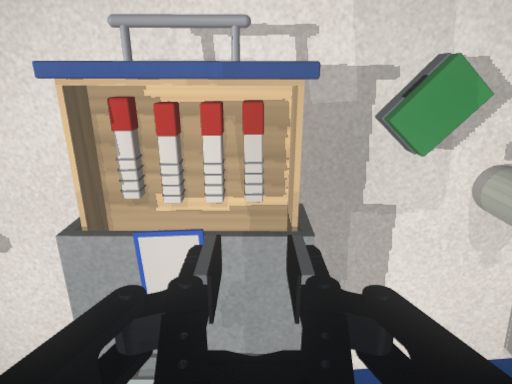

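```bash
python3 - <<'E'
from h import *
f=192/np.tan(np.radians(61.211608935814496)/2)
W=np.array([[0.0942, 0.9427, 0.3201, 0.5095], [0.9956, -0.0895, -0.0295, 0.1052], [0.0009, 0.3214, -0.9469, 0.382],[0,0,0,1]])
c=(f,253.74,187.19,W)
q=ray(c,[[110,20],[249,20.5]],.055); print(q, np.linalg.norm(q[0]-q[1]),q.mean(0))
q=ray(c,[[38,63],[318,64]],.077);print('panel front top',q,q.mean(0))
o=st(); c=info('top'); im=snap('top','t3.png')
goal(.455,.0445,.10,84.6)
E
python3 -c "
import cv2;im=cv2.imread('pics/t3.png');cv2.imwrite('pics/t3z.png',cv2.resize(im[80:250,180:320],None,fx=3.5,fy=3.5,interpolation=2))"
```

```text
[[ 0.44861665 -0.01947641  0.055     ]
 [ 0.46085862  0.10576583  0.055     ]] 0.1258391203529314 [0.45473763 0.04314471 0.055     ]
panel front top [[ 0.48009418 -0.08199517  0.077     ]
 [ 0.50406602  0.16272845  0.077     ]] [0.4920801  0.04036664 0.077     ]
t 35.37 tcp [0.5897 0.0975 0.2129] yaw 174.6 j6 -87.0 F [ 0.3  0.4 -0.3] open 3.16
lin [12.78, -6.53, 10.91] rot [0.2, 0.2, 90.0] rows 12.6
```

View pics/t3z.png

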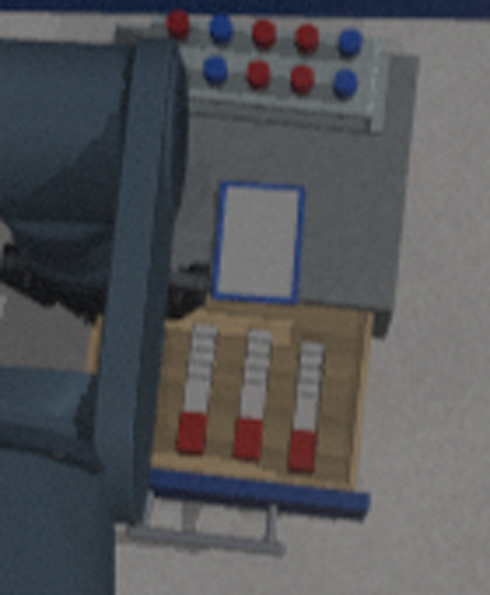

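```bash
python3 -m handwheel '[{"grip":2.6,"linear":[12.8,-6.5,6],"rotation":[0.1,0.1,84]},{"grip":2.6,"linear":[12.8,-6.5,6],"rotation":[0.1,0.1,84]},{"grip":2.6,"linear":[12.8,-6.5,6],"rotation":[0.1,0.1,84]},{"grip":2.6,"linear":[12.8,-6.5,6],"rotation":[0.1,0.1,84]},{"grip":2.6,"linear":[12.8,-6.5,6],"rotation":[0.1,0.1,84]},{"grip":2.6,"linear":[12.8,-6.5,6],"rotation":[0.1,0.1,84]},{"grip":2.6,"linear":[12.8,-6.5,6],"rotation":[0.1,0.1,84]},{"grip":2.6,"linear":[12.8,-6.5,6],"rotation":[0.1,0.1,84]},{"grip":2.6,"linear":[12.8,-6.5,6],"rotation":[0.1,0.1,84]},{"grip":2.6,"linear":[12.8,-6.5,6],"rotation":[0.1,0.1,84]},{"grip":2.6,"linear":[12.8,-6.5,6],"rotation":[0.1,0.1,84]},{"grip":2.6,"linear":[12.8,-6.5,6],"rotation":[0.1,0.1,84]}]'
python3 -m handwheel '[{"grip":2.6,"linear":[0,0,0],"rotation":[0,0,6]},{"grip":2.6,"linear":[0,0,0],"rotation":[0,0,6]}]'
python3 - <<'E'
from h import *
o=st(); snap('wrist','w22.png')
goal(.4547,.044,.10,84.6)
E
```

```text
time_s: 36.42
eef_pos: [0.4518, 0.0451, 0.1457]
eef_rot: [-0.002, 0.706, 0.708, -0.002]
wrist_force: [-0.4, 0.1, -0.2]
opening: 0.308
time_s: 36.58
eef_pos: [0.4519, 0.0451, 0.1458]
eef_rot: [-0.002, 0.741, 0.671, -0.002]
wrist_force: [0.1, 0.0, 0.3]
opening: 0.305
t 36.58 tcp [0.4519 0.0451 0.1458] yaw 84.4 j6 -4.0 F [0.1 0.  0.3] open 2.61
lin [-0.08, 0.29, 4.61] rot [-0.2, 0.0, 0.1] rows 1.1
```

View pics/w22.png

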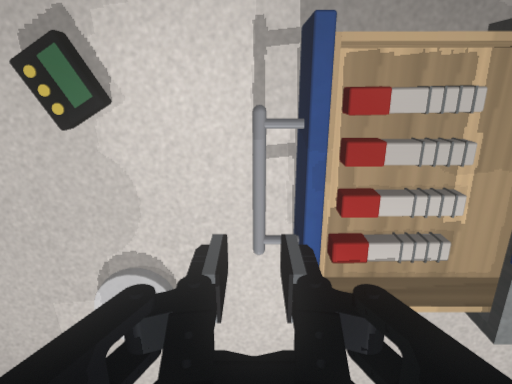

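```bash
python3 -m handwheel '[{"grip":2.6,"linear":[0,0.35,3],"rotation":[-0.2,0,0]},{"grip":2.6,"linear":[0,0.35,6],"rotation":[-0.2,0,0]},{"grip":2.6,"linear":[0,0.35,8],"rotation":[-0.2,0,0]},{"grip":2.6,"linear":[0,0.35,9],"rotation":[-0.2,0,0]},{"grip":2.6,"linear":[0,0.35,9.5],"rotation":[-0.2,0,0]},{"grip":2.6,"linear":[0,0.35,9.5],"rotation":[-0.2,0,0]}]'
python3 - <<'E'
from h import *
o=st(); snap('wrist','w23.png')
E
```

```text
time_s: 37.13
eef_pos: [0.456, 0.0446, 0.0519]
eef_rot: [0.0, 0.739, 0.673, -0.0]
wrist_force: [0.1, -0.4, 0.1]
opening: 0.301
t 37.13 tcp [0.456  0.0446 0.0519] yaw 84.6 j6 -4.0 F [ 0.1 -0.4  0.1] open 2.57
```

View pics/w23.png

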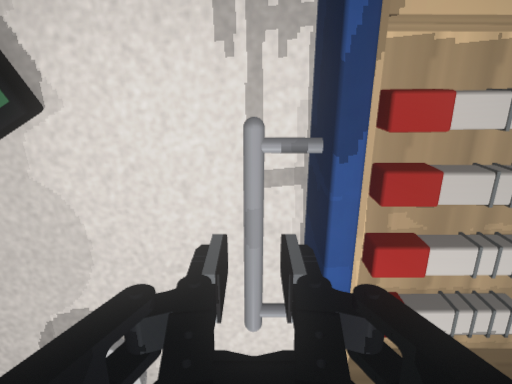

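```bash
python3 -m handwheel '[{"grip":1.9,"linear":[0,0,0],"rotation":[0,0,0]},{"grip":1.9,"linear":[0,0,0],"rotation":[0,0,0]},{"grip":1.9,"linear":[0,0,1],"rotation":[0,0,0]},{"grip":1.9,"linear":[0,0,1.5],"rotation":[0,0,0]},{"grip":1.9,"linear":[0,0,2],"rotation":[0,0,0]},{"grip":1.9,"linear":[0,0,2.4],"rotation":[0,0,0]},{"grip":1.9,"linear":[0,0,2.7],"rotation":[0,0,0]},{"grip":1.9,"linear":[0,0,2.7],"rotation":[0,0,0]}]'
python3 - <<'E'
from h import *
o=st(); snap('wrist','w24.png')
E
```

```text
time_s: 37.85
eef_pos: [0.4563, 0.0446, 0.025]
eef_rot: [0.001, 0.74, 0.673, 0.0]
wrist_force: [0.4, -1.0, -1.2]
opening: 0.22
t 37.85 tcp [0.4563 0.0446 0.025 ] yaw 84.6 j6 -4.0 F [ 0.4 -1.  -1.2] open 1.88
```

View pics/w24.png

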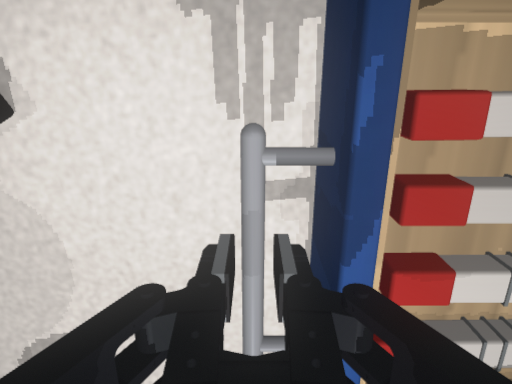

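```bash
python3 -m handwheel '[{"grip":0,"linear":[0,0,0],"rotation":[0,0,0]},{"grip":0,"linear":[0,0,0],"rotation":[0,0,0]},{"grip":0,"linear":[0,0,0],"rotation":[0,0,0]},{"grip":0,"linear":[0,0,0],"rotation":[0,0,0]}]'
python3 - <<'E'
from h import *
st(); a=np.radians(-5.4); o=status.get_obs(); q=o['eef_rot']; R0=R.from_quat([q[1],q[2],q[3],q[0]])
print('1cm along unit x in tool:',R0.inv().apply([np.cos(a),np.sin(a),0]))
E
```

```text
time_s: 38.23
eef_pos: [0.457, 0.0445, 0.026]
eef_rot: [0.001, 0.74, 0.673, 0.001]
wrist_force: [-0.1, 1.1, -0.3]
opening: 0.095
t 38.23 tcp [0.457  0.0445 0.026 ] yaw 84.6 j6 -4.0 F [-0.1  1.1 -0.3] open 0.81
1cm along unit x in tool: [6.05551007e-04 9.99995391e-01 2.97496089e-03]
```

```bash
python3 -m handwheel '[{"grip":0,"linear":[0,0.5,0],"rotation":[0,0,0]},{"grip":0,"linear":[0,1.3,0],"rotation":[0,0,0]},{"grip":0,"linear":[0,2.2,0],"rotation":[0,0,0]},{"grip":0,"linear":[0,3.1,0],"rotation":[0,0,0]},{"grip":0,"linear":[0,4,0],"rotation":[0,0,0]},{"grip":0,"linear":[0,4.9,0],"rotation":[0,0,0]},{"grip":0,"linear":[0,5.8,0],"rotation":[0,0,0]},{"grip":0,"linear":[0,6.7,0],"rotation":[0,0,0]},{"grip":0,"linear":[0,7.6,0],"rotation":[0,0,0]},{"grip":0,"linear":[0,8.5,0],"rotation":[0,0,0]},{"grip":0,"linear":[0,9.3,0],"rotation":[0,0,0]},{"grip":0,"linear":[0,10,0],"rotation":[0,0,0]}]'
python3 - <<'E'
from h import *
st(); snap('wrist','w25.png')
E
```

```text
time_s: 39.23
eef_pos: [0.5573, 0.0348, 0.026]
eef_rot: [0.001, 0.74, 0.673, 0.001]
wrist_force: [-2.2, -2.1, 0.7]
opening: 0.091
t 39.23 tcp [0.5573 0.0348 0.026 ] yaw 84.6 j6 -3.0 F [-2.2 -2.1  0.7] open 0.78
```

View pics/w25.png

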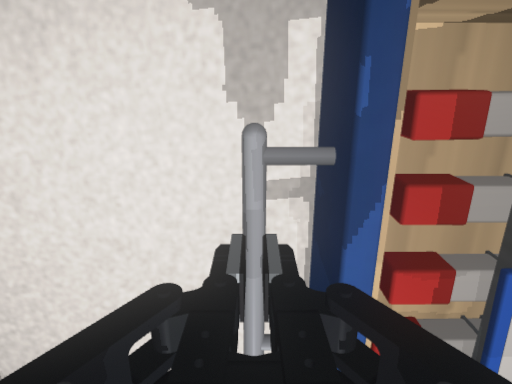

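```bash
python3 -m handwheel '[{"grip":0,"linear":[0,0.5,0],"rotation":[0,0,0]},{"grip":0,"linear":[0,1,0],"rotation":[0,0,0]},{"grip":0,"linear":[0,1.5,0],"rotation":[0,0,0]},{"grip":0,"linear":[0,2,0],"rotation":[0,0,0]},{"grip":0,"linear":[0,2.4,0],"rotation":[0,0,0]},{"grip":0,"linear":[0,2.8,0],"rotation":[0,0,0]},{"grip":0,"linear":[0,3.1,0],"rotation":[0,0,0]},{"grip":0,"linear":[0,3.3,0],"rotation":[0,0,0]},{"grip":0,"linear":[0,3.5,0],"rotation":[0,0,0]},{"grip":0,"linear":[0,3.7,0],"rotation":[0,0,0]},{"grip":0,"linear":[0,3.9,0],"rotation":[0,0,0]}]'
python3 -m handwheel '[{"grip":0,"linear":[0,0.2,0],"rotation":[0,0,0]},{"grip":0,"linear":[0,0.3,0],"rotation":[0,0,0]},{"grip":0,"linear":[0,0.4,0],"rotation":[0,0,0]},{"grip":0,"linear":[0,0.5,0],"rotation":[0,0,0]},{"grip":0,"linear":[0,0.6,0],"rotation":[0,0,0]},{"grip":0,"linear":[0,0.7,0],"rotation":[0,0,0]},{"grip":0,"linear":[0,0.8,0],"rotation":[0,0,0]},{"grip":0,"linear":[0,0.8,0],"rotation":[0,0,0]}]'
```

```text
time_s: 40.2
eef_pos: [0.5934, 0.0313, 0.026]
eef_rot: [-0.0, 0.74, 0.673, -0.001]
wrist_force: [-7.7, -3.6, 2.2]
opening: 0.089
time_s: 40.87
eef_pos: [0.6032, 0.0303, 0.026]
eef_rot: [0.001, 0.74, 0.673, 0.0]
wrist_force: [-0.1, -3.9, -4.9]
opening: 0.093
```

```bash
python3 -m handwheel '[{"grip":0,"linear":[0,0.1,0],"rotation":[0,0,0]},{"grip":0,"linear":[0,0.2,0],"rotation":[0,0,0]},{"grip":0,"linear":[0,0.3,0],"rotation":[0,0,0]},{"grip":0,"linear":[0,0.3,0],"rotation":[0,0,0]}]'
python3 -m handwheel '[{"grip":0,"linear":[0,0.1,0],"rotation":[0,0,0]},{"grip":0,"linear":[0,0.2,0],"rotation":[0,0,0]},{"grip":0,"linear":[0,0.3,0],"rotation":[0,0,0]},{"grip":0,"linear":[0,0.3,0],"rotation":[0,0,0]}]'
python3 - <<'E'
from h import *
st(); snap('wrist','w26.png')
E
```

```text
time_s: 41.2
eef_pos: [0.6043, 0.0303, 0.026]
eef_rot: [-0.0, 0.74, 0.673, -0.001]
wrist_force: [-8.1, -3.9, 2.3]
opening: 0.092
time_s: 41.53
eef_pos: [0.6043, 0.0302, 0.0259]
eef_rot: [-0.003, 0.74, 0.673, -0.003]
wrist_force: [-19.1, -4.4, 11.1]
opening: 0.092
t 41.53 tcp [0.6043 0.0302 0.0259] yaw 84.6 j6 -3.0 F [-19.1  -4.4  11.1] open 0.79
```

View pics/w26.png

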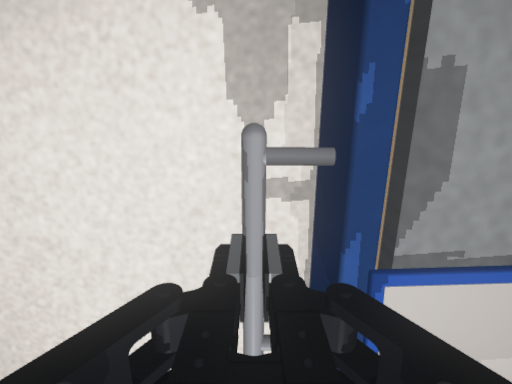

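```bash
python3 -m handwheel '[{"grip":0,"linear":[0,-0.3,0],"rotation":[0,0,0]},{"grip":0,"linear":[0,-0.5,0],"rotation":[0,0,0]},{"grip":0,"linear":[0,-0.5,0],"rotation":[0,0,0]}]'
python3 -m handwheel '[{"grip":1.9,"linear":[0,0,0],"rotation":[0,0,0]},{"grip":1.9,"linear":[0,0,0],"rotation":[0,0,0]},{"grip":1.9,"linear":[0,0,0],"rotation":[0,0,0]},{"grip":1.9,"linear":[0,0,0],"rotation":[0,0,0]},{"grip":1.9,"linear":[0,0,-1],"rotation":[0,0,0]},{"grip":1.9,"linear":[0,0,-3],"rotation":[0,0,0]},{"grip":1.9,"linear":[0,0,-6],"rotation":[0,0,0]},{"grip":1.9,"linear":[0,0,-10],"rotation":[0,0,0]},{"grip":1.9,"linear":[0,-3,-14],"rotation":[0,0,0]},{"grip":1.9,"linear":[0,-6,-16],"rotation":[0,0,0]},{"grip":1.9,"linear":[0,-8,-16],"rotation":[0,0,0]},{"grip":1.9,"linear":[0,-8,-16],"rotation":[0,0,0]}]'
python3 - <<'E'
from h import *
st(); snap('wrist','w27.png')
E
```

```text
time_s: 41.83
eef_pos: [0.6043, 0.0302, 0.0261]
eef_rot: [0.002, 0.74, 0.673, 0.001]
wrist_force: [-0.2, -5.1, -5.4]
opening: 0.093
time_s: 42.83
eef_pos: [0.5225, 0.0391, 0.1892]
eef_rot: [0.002, 0.739, 0.673, 0.002]
wrist_force: [-0.2, 0.5, -0.2]
opening: 0.225
t 42.83 tcp [0.5225 0.0391 0.1892] yaw 84.6 j6 -3.0 F [-0.2  0.5 -0.2] open 1.92
```

View pics/w27.png

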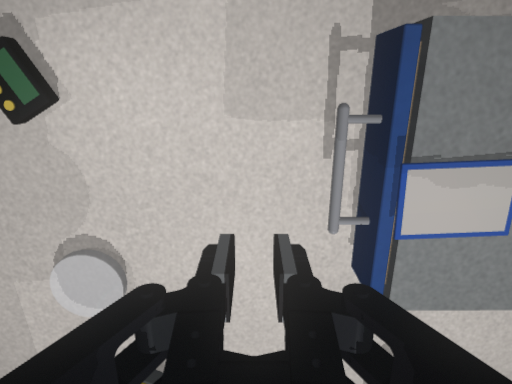

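```bash
python3 - <<'E'
from h import *
goal(.69,.002,.24,-2.6)
E
python3 -m handwheel '[{"grip":8.5,"linear":[2,17,-5],"rotation":[0,0,84]},{"grip":8.5,"linear":[2,17,-5],"rotation":[0,0,84]},{"grip":8.5,"linear":[2,17,-5],"rotation":[0,0,84]},{"grip":8.5,"linear":[2,17,-5],"rotation":[0,0,84]},{"grip":8.5,"linear":[2,17,-5],"rotation":[0,0,84]},{"grip":8.5,"linear":[2,17,-5],"rotation":[0,0,84]},{"grip":8.5,"linear":[2,17,-5],"rotation":[0,0,84]},{"grip":8.5,"linear":[2,17,-5],"rotation":[0,0,84]},{"grip":8.5,"linear":[2,17,-5],"rotation":[0,0,84]},{"grip":8.5,"linear":[2,17,-5],"rotation":[0,0,84]},{"grip":8.5,"linear":[2,17,-5],"rotation":[0,0,84]},{"grip":8.5,"linear":[2,17,-5],"rotation":[0,0,84]}]'
python3 - <<'E'
from h import *
goal(.69,.002,.24,-2.6)
E
```

```text
lin [-2.09, 16.93, -5.08] rot [0.3, -0.2, 87.2] rows 12.2
time_s: 43.88
eef_pos: [0.6959, 0.042, 0.2355]
eef_rot: [0.0, 1.0, 0.002, 0.001]
wrist_force: [-0.3, -0.5, 0.1]
opening: 0.994
lin [-0.6, 4.0, -0.45] rot [0.0, -0.1, 2.8] rows 1.0
```

```bash
python3 -m handwheel '[{"grip":8.5,"linear":[-0.6,4,0],"rotation":[0,0,2.8]},{"grip":8.5,"linear":[-0.6,4,0],"rotation":[0,0,2.8]},{"grip":8.5,"linear":[-0.6,4,0],"rotation":[0,0,2.8]},{"grip":8.5,"linear":[-0.6,4,0],"rotation":[0,0,2.8]}]'
python3 - <<'E'
from h import *
st(); snap('wrist','w28.png')
E
```

```text
time_s: 44.22
eef_pos: [0.69, 0.0017, 0.2359]
eef_rot: [0.0, 1.0, -0.02, 0.001]
wrist_force: [-0.3, -0.3, 0.4]
opening: 0.996
t 44.22 tcp [0.69   0.0017 0.2359] yaw -2.3 j6 83.0 F [-0.3 -0.3  0.4] open 8.51
```

View pics/w28.png

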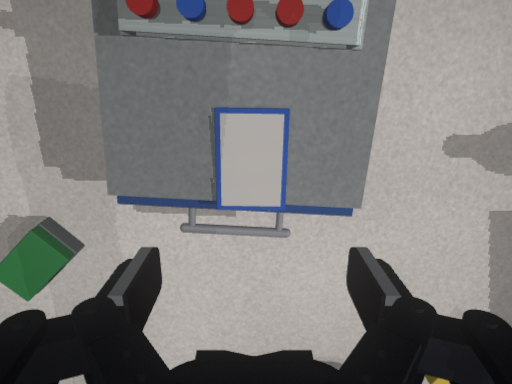

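```bash
cat > pad.py <<'E'
from h import *
import sys
def quad(mask,near):
    n,l,s,ce=cv2.connectedComponentsWithStats(mask.astype(np.uint8))
    k=min((i for i in range(1,n) if s[i,4]>200),key=lambda i:np.linalg.norm(ce[i]-near))
    cn,_=cv2.findContours((l==k).astype(np.uint8),cv2.RETR_EXTERNAL,cv2.CHAIN_APPROX_NONE)
    h=cv2.convexHull(max(cn,key=cv2.contourArea))
    return cn,max(cn,key=cv2.contourArea)[:,0].astype(float),s[k]
def rect(c,pts,z):
    P=ray(c,pts,z)[:,:2].astype(np.float32); (m,sz,a)=cv2.minAreaRect((P*1000))
    b=cv2.boxPoints((m,sz,a)); return np.array(m)/1000,np.array(sz),a
E
python3 - <<'E'
from pad import *
o=status.get_obs(); c=info('wrist',o)
im=cv2.imread('pics/w28.png'); hsv=cv2.cvtColor(im,cv2.COLOR_BGR2HSV); H,S,V=[hsv[...,i].astype(int) for i in range(3)]
m=(S<60)&(V>135); m[:112]=0;m[215:]=0;m[:,:218]=0;m[:,290:]=0
cn,p,s=quad(m,(252,160)); print(s)
print(rect(c,p,.094))
b=((H>105)&(H<128)&(S>110)); b[:104]=0;b[216:]=0;b[:,:205]=0;b[:,295:]=0
# per-side line fits of the outer blue edge
L=[(np.argmax(b[r,205:260])+205,r) for r in range(118,195)]; Rr=[(295-np.argmax(b[r,235:295][::-1])-1+1,r) for r in range(118,195)]
T=[(x,np.argmax(b[:,x])) for x in range(222,284)]; 
def fit(q): return cv2.fitLine(np.array(q,np.float32),cv2.DIST_HUBER,0,.01,.01).ravel()
for n,q in (('L',L),('R',Rr),('T',T)):
    v=fit(q); e=ray(c,[v[2:]-30*v[:2],v[2:]+30*v[:2]],.094); d=e[1]-e[0]; print(n,e.mean(0).round(4),np.degrees(np.arctan2(d[1],d[0])).round(2))
E
```

```text
[ 220  113   64   94 5715]
(array([0.69486554, 0.00496017]), array([60.04048538, 92.36434937]), 86.94583892822266)
L [0.7085 0.0386 0.094 ] 176.96
R [ 0.6912 -0.0302  0.094 ] -2.98
T [ 7.455e-01 -3.000e-04  9.400e-02] -92.2
```

```bash
python3 - <<'E'
from h import *
goal(.556,.291,.2,130)
E
python3 -m handwheel '[{"grip":8.5,"linear":[-14.5,-28.4,3],"rotation":[0,0,-84]},{"grip":8.5,"linear":[-14.5,-28.4,3],"rotation":[0,0,-84]},{"grip":8.5,"linear":[-14.5,-28.4,3],"rotation":[0,0,-84]},{"grip":8.5,"linear":[-14.5,-28.4,3],"rotation":[0,0,-84]},{"grip":8.5,"linear":[-14.5,-28.4,3],"rotation":[0,0,-84]},{"grip":8.5,"linear":[-14.5,-28.4,3],"rotation":[0,0,-84]},{"grip":8.5,"linear":[-14.5,-28.4,3],"rotation":[0,0,-84]},{"grip":8.5,"linear":[-14.5,-28.4,3],"rotation":[0,0,-84]},{"grip":8.5,"linear":[-14.5,-28.4,3],"rotation":[0,0,-84]},{"grip":8.5,"linear":[-14.5,-28.4,3],"rotation":[0,0,-84]},{"grip":8.5,"linear":[-14.5,-28.4,3],"rotation":[0,0,-84]},{"grip":8.5,"linear":[-14.5,-28.4,3],"rotation":[0,0,-84]}]'
python3 - <<'E'
from h import *
goal(.556,.291,.2,130)
E
```

```text
lin [-14.51, -28.34, 3.56] rot [0.2, -0.0, -132.2] rows 18.5
time_s: 45.27
eef_pos: [0.5554, 0.2929, 0.2058]
eef_rot: [0.001, 0.753, 0.658, 0.001]
wrist_force: [0.4, 0.6, -0.8]
opening: 0.994
lin [-0.18, 0.09, 0.58] rot [0.1, 0.1, -47.7] rows 6.7
```

```bash
python3 -m handwheel '[{"grip":8.5,"linear":[0,0,0.5],"rotation":[0,0,-47.7]},{"grip":8.5,"linear":[0,0,0.5],"rotation":[0,0,-47.7]},{"grip":8.5,"linear":[0,0,0.5],"rotation":[0,0,-47.7]},{"grip":8.5,"linear":[0,0,0.5],"rotation":[0,0,-47.7]},{"grip":8.5,"linear":[0,0,0.5],"rotation":[0,0,-47.7]},{"grip":8.5,"linear":[0,0,0.5],"rotation":[0,0,-47.7]},{"grip":8.5,"linear":[0,0,0.5],"rotation":[0,0,-47.7]},{"grip":8.5,"linear":[0,0,0.5],"rotation":[0,0,-47.7]},{"grip":8.5,"linear":[0,0,0.5],"rotation":[0,0,-47.7]}]'
python3 - <<'E'
from pad import *
o=st(); c=info('wrist',o); im=snap('wrist','w29.png')
im=cv2.imread('pics/w29.png'); hsv=cv2.cvtColor(im,cv2.COLOR_BGR2HSV); H,S,V=[hsv[...,i].astype(int) for i in range(3)]
m=(H>50)&(H<80)&(S>100)&(V>40); cn,p,s=quad(m,(250,180)); print(s,rect(c,p,.042))
E
```

```text
time_s: 46.02
eef_pos: [0.5557, 0.2922, 0.2009]
eef_rot: [0.001, 0.428, 0.904, 0.0]
wrist_force: [0.1, -0.1, 0.4]
opening: 0.994
t 46.02 tcp [0.5557 0.2922 0.2009] yaw 129.4 j6 -22.0 F [ 0.1 -0.1  0.4] open 8.49
[ 226  118   58   86 4582] (array([0.55624347, 0.29420062]), array([56.15493393, 88.32110596]), 41.72805404663086)
```

View pics/w29.png

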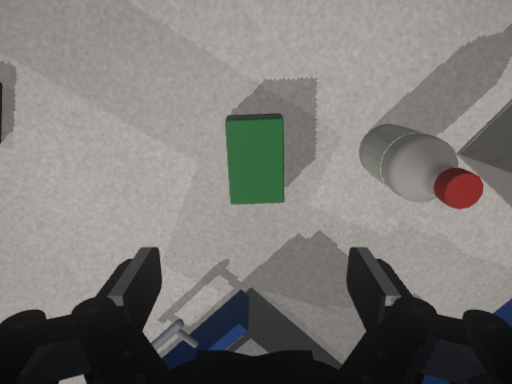

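```bash
python3 - <<'E'
from h import *
goal(.556,.294,-.010,131.7)
E
```

```text
lin [0.18, 0.12, 21.08] rot [0.1, 0.1, -2.3] rows 5.1
```

```bash
python3 -m handwheel '[{"grip":8.54,"linear":[0.2,0.1,4],"rotation":[0,0,-2.3]},{"grip":8.54,"linear":[0.2,0.1,8],"rotation":[0,0,-2.3]},{"grip":8.54,"linear":[0.2,0.1,12],"rotation":[0,0,-2.3]},{"grip":8.54,"linear":[0.2,0.1,15],"rotation":[0,0,-2.3]},{"grip":8.54,"linear":[0.2,0.1,18],"rotation":[0,0,-2.3]},{"grip":8.54,"linear":[0.2,0.1,19.5],"rotation":[0,0,-2.3]},{"grip":8.54,"linear":[0.2,0.1,20.5],"rotation":[0,0,-2.3]},{"grip":8.54,"linear":[0.2,0.1,21],"rotation":[0,0,-2.3]},{"grip":8.54,"linear":[0.2,0.1,21],"rotation":[0,0,-2.3]}]'
python3 - <<'E'
from h import *
st(); snap('wrist','w30.png'); goal(.556,.294,-.010,131.7)
E
```

```text
time_s: 46.82
eef_pos: [0.5557, 0.2934, -0.0097]
eef_rot: [0.001, 0.409, 0.913, -0.0]
wrist_force: [0.4, 0.1, -0.0]
opening: 0.998
t 46.82 tcp [ 0.5557  0.2934 -0.0097] yaw 131.7 j6 -25.0 F [ 0.4  0.1 -0. ] open 8.52
lin [0.06, -0.01, 0.15] rot [0.1, 0.2, 0.0] rows 0.0
```

View pics/w30.png

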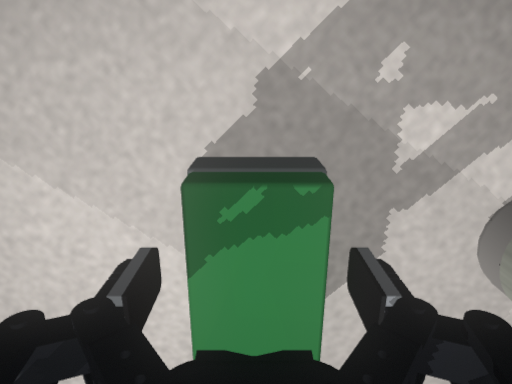

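```bash
python3 -m handwheel '[{"grip":4,"linear":[0,0,0],"rotation":[0,0,0]},{"grip":4,"linear":[0,0,0],"rotation":[0,0,0]},{"grip":4,"linear":[0,0,0],"rotation":[0,0,0]},{"grip":4,"linear":[0,0,0],"rotation":[0,0,0]},{"grip":4,"linear":[0,0,0],"rotation":[0,0,0]},{"grip":4,"linear":[0,0,0],"rotation":[0,0,0]},{"grip":4,"linear":[0,0,0],"rotation":[0,0,0]}]'
python3 -m handwheel '[{"grip":4,"linear":[0,0,-0.5],"rotation":[0,0,0]},{"grip":4,"linear":[0,0,-2],"rotation":[0,0,0]},{"grip":4,"linear":[0,0,-4],"rotation":[0,0,0]},{"grip":4,"linear":[0,0,-8],"rotation":[0,0,0]},{"grip":4,"linear":[0,0,-12],"rotation":[0,0,0]},{"grip":4,"linear":[0,0,-16],"rotation":[0,0,0]},{"grip":4,"linear":[0,0,-20],"rotation":[0,0,0]},{"grip":4,"linear":[0,0,-20],"rotation":[0,0,0]},{"grip":4,"linear":[0,0,-20],"rotation":[0,0,0]}]'
python3 - <<'E'
from h import *
st(); snap('wrist','w31.png'); goal(.6948,.0047,.2,177)
E
```

```text
time_s: 47.45
eef_pos: [0.5574, 0.2939, -0.0071]
eef_rot: [0.003, 0.409, 0.913, 0.001]
wrist_force: [0.3, 1.0, 5.9]
opening: 0.693
time_s: 48.2
eef_pos: [0.5572, 0.2942, 0.1948]
eef_rot: [0.004, 0.409, 0.913, 0.002]
wrist_force: [-0.7, 0.8, -2.3]
opening: 0.689
t 48.2 tcp [0.5572 0.2942 0.1948] yaw 131.8 j6 -25.0 F [-0.7  0.8 -2.3] open 5.89
lin [-30.83, -8.85, -0.76] rot [0.1, 0.2, -45.2] rows 7.7
```

View pics/w31.png

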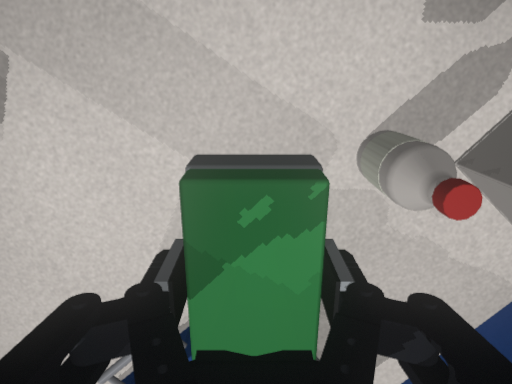

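```bash
python3 -m handwheel '[{"grip":4,"linear":[-30.8,-8.8,-0.8],"rotation":[0,0,-45.2]},{"grip":4,"linear":[-30.8,-8.8,-0.8],"rotation":[0,0,-45.2]},{"grip":4,"linear":[-30.8,-8.8,-0.8],"rotation":[0,0,-45.2]},{"grip":4,"linear":[-30.8,-8.8,-0.8],"rotation":[0,0,-45.2]},{"grip":4,"linear":[-30.8,-8.8,-0.8],"rotation":[0,0,-45.2]},{"grip":4,"linear":[-30.8,-8.8,-0.8],"rotation":[0,0,-45.2]},{"grip":4,"linear":[-30.8,-8.8,-0.8],"rotation":[0,0,-45.2]},{"grip":4,"linear":[-30.8,-8.8,-0.8],"rotation":[0,0,-45.2]},{"grip":4,"linear":[-30.8,-8.8,-0.8],"rotation":[0,0,-45.2]},{"grip":4,"linear":[-30.8,-8.8,-0.8],"rotation":[0,0,-45.2]},{"grip":4,"linear":[-30.8,-8.8,-0.8],"rotation":[0,0,-45.2]},{"grip":4,"linear":[-30.8,-8.8,-0.8],"rotation":[0,0,-45.2]}]'
python3 - <<'E'
from h import *
st(); snap('wrist','w32.png'); goal(.6955,.0047,.105,177)
E
```

```text
time_s: 49.25
eef_pos: [0.6936, 0.0067, 0.1977]
eef_rot: [-0.0, 0.026, 1.0, -0.0]
wrist_force: [0.5, -1.0, -1.8]
opening: 0.688
t 49.25 tcp [0.6936 0.0067 0.1977] yaw 177.0 j6 -96.0 F [ 0.5 -1.  -1.8] open 5.88
lin [-0.17, -0.21, 9.34] rot [-0.0, 0.0, 0.1] rows 2.2
```

View pics/w32.png

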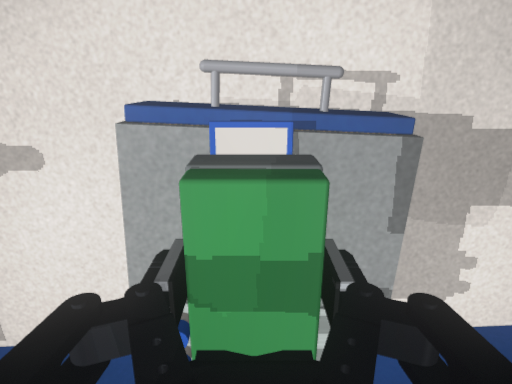

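```bash
python3 -m handwheel '[{"grip":4,"linear":[-0.1,-0.2,4],"rotation":[0,0,0]},{"grip":4,"linear":[-0.1,-0.2,7],"rotation":[0,0,0]},{"grip":4,"linear":[-0.1,-0.2,8.5],"rotation":[0,0,0]},{"grip":4,"linear":[-0.1,-0.2,9.5],"rotation":[0,0,0]},{"grip":4,"linear":[-0.1,-0.2,9.5],"rotation":[0,0,0]},{"grip":4,"linear":[-0.1,-0.2,9.5],"rotation":[0,0,0]}]'
python3 - <<'E'
from pad import *
o=st(); c=info('wrist',o); snap('wrist','w33.png'); goal(.6955,.0047,.088,177)
E
```

```text
time_s: 49.8
eef_pos: [0.6962, 0.004, 0.105]
eef_rot: [0.001, 0.026, 1.0, -0.0]
wrist_force: [-0.1, -0.1, -1.4]
opening: 0.683
t 49.8 tcp [0.6962 0.004  0.105 ] yaw 177.0 j6 -96.0 F [-0.1 -0.1 -1.4] open 5.83
lin [0.17, 0.1, 1.82] rot [-0.1, 0.3, 0.0] rows 0.4
```

View pics/w33.png

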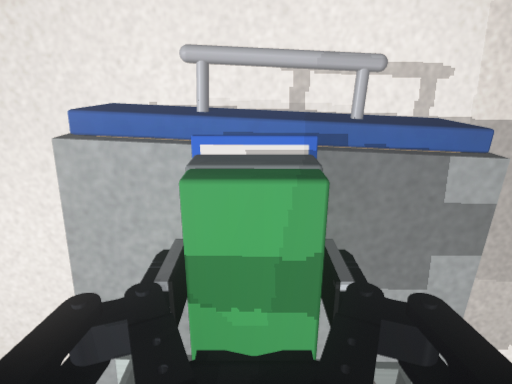

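```bash
python3 - <<'E'
from h import *
c=info('wrist')
print(ray(c,[254,136.5],.094), ray(c,[254,154.5],.112),ray(c,[254,169],.154))
print(ray(c,[[192,140],[317,140]],.094),ray(c,[[187,160],[321,160]],.116))
E
```

```text
[[0.64588545 0.00658609 0.094     ]] [[0.65200261 0.00626493 0.112     ]] [[0.64831773 0.00644125 0.154     ]]
[[ 0.64604942 -0.02771222  0.094     ]
 [ 0.64961522  0.04123085  0.094     ]] [[ 0.65217693 -0.02687222  0.116     ]
 [ 0.65559237  0.03919933  0.116     ]]
```

```bash
python3 -m handwheel '[{"grip":4,"linear":[0.1,0,0.5],"rotation":[0,0.2,0]},{"grip":4,"linear":[0.15,0,1],"rotation":[0,0.2,0]},{"grip":4,"linear":[0.15,0,1.4],"rotation":[0,0.2,0]},{"grip":4,"linear":[0.15,0,1.4],"rotation":[0,0.2,0]},{"grip":4,"linear":[0.15,0,1.4],"rotation":[0,0.2,0]}]'
python3 - <<'E'
from pad import *
o=st(); c=info('wrist',o); snap('wrist','w34.png')
E
```

```text
time_s: 50.27
eef_pos: [0.6943, 0.0031, 0.0902]
eef_rot: [-0.001, 0.027, 1.0, -0.0]
wrist_force: [0.0, -0.5, 0.2]
opening: 0.686
t 50.27 tcp [0.6943 0.0031 0.0902] yaw 177.0 j6 -96.0 F [ 0.  -0.5  0.2] open 5.86
```

View pics/w34.png

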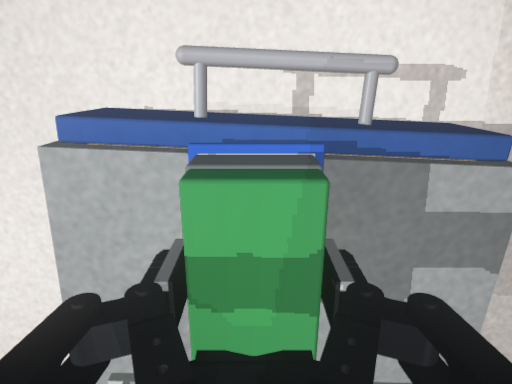

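```bash
python3 - <<'E'
from h import *
c=info('wrist')
print(ray(c,[254,144],.094), ray(c,[254,155],.097),ray(c,[254,155],.094))
im=cv2.imread('pics/w34.png'); print([(r,im[r,255].tolist()) for r in range(140,175,1)])
E
```

```text
[[0.64469997 0.00603708 0.094     ]] [[0.64971606 0.00577124 0.097     ]] [[0.65036263 0.00573904 0.094     ]]
[(140, [128, 78, 54]), (141, [127, 78, 53]), (142, [124, 75, 51]), (143, [136, 76, 48]), (144, [178, 94, 56]), (145, [202, 107, 62]), (146, [211, 111, 64]), (147, [209, 110, 63]), (148, [209, 111, 64]), (149, [209, 111, 63]), (150, [209, 111, 63]), (151, [209, 110, 62]), (152, [209, 110, 62]), (153, [204, 144, 126]), (154, [169, 171, 172]), (155, [83, 79, 73]), (156, [83, 80, 74]), (157, [83, 79, 73]), (158, [83, 80, 74]), (159, [83, 79, 74]), (160, [83, 80, 74]), (161, [84, 82, 75]), (162, [83, 81, 74]), (163, [84, 81, 75]), (164, [90, 88, 81]), (165, [109, 107, 100]), (166, [125, 122, 115]), (167, [131, 129, 122]), (168, [119, 122, 110]), (169, [58, 86, 41]), (170, [58, 87, 41]), (171, [57, 88, 41]), (172, [59, 90, 42]), (173, [59, 90, 42]), (174, [59, 90, 42])]
```

```bash
python3 -m handwheel '[{"grip":4,"linear":[0,0,0.2],"rotation":[0,0,0]},{"grip":4,"linear":[0,0,0.2],"rotation":[0,0,0]}]'
python3 -m handwheel '[{"grip":4,"linear":[0,0,0.1],"rotation":[0,0,0]},{"grip":4,"linear":[0,0,0.1],"rotation":[0,0,0]}]'
python3 -m handwheel '[{"grip":4,"linear":[0,0,0.1],"rotation":[0,0,0]},{"grip":4,"linear":[0,0,0.1],"rotation":[0,0,0]}]'
python3 - <<'E'
from h import *
st(); snap('wrist','w35.png')
E
```

```text
time_s: 50.48
eef_pos: [0.6946, 0.0031, 0.0884]
eef_rot: [-0.0, 0.027, 1.0, -0.0]
wrist_force: [0.0, 0.2, -2.0]
opening: 0.689
time_s: 50.65
eef_pos: [0.6945, 0.0031, 0.0874]
eef_rot: [-0.001, 0.026, 1.0, -0.0]
wrist_force: [0.9, -0.1, -2.7]
opening: 0.69
time_s: 50.82
eef_pos: [0.6948, 0.0031, 0.0872]
eef_rot: [-0.0, 0.026, 1.0, -0.0]
wrist_force: [-0.8, -0.2, 1.1]
opening: 0.688
t 50.82 tcp [0.6948 0.0031 0.0872] yaw 177.0 j6 -96.0 F [-0.8 -0.2  1.1] open 5.88
```

```bash
python3 -m handwheel '[{"grip":8.5,"linear":[0,0,0],"rotation":[0,0,0]},{"grip":8.5,"linear":[0,0,0],"rotation":[0,0,0]},{"grip":8.5,"linear":[0,0,0],"rotation":[0,0,0]},{"grip":8.5,"linear":[0,0,0],"rotation":[0,0,0]},{"grip":8.5,"linear":[0,0,0],"rotation":[0,0,0]},{"grip":8.5,"linear":[0,0,-2],"rotation":[0,0,0]},{"grip":8.5,"linear":[0,0,-5],"rotation":[0,0,0]},{"grip":8.5,"linear":[0,0,-9],"rotation":[0,0,0]},{"grip":8.5,"linear":[0,0,-13],"rotation":[0,0,0]},{"grip":8.5,"linear":[0,0,-15],"rotation":[0,0,0]},{"grip":8.5,"linear":[0,0,-15],"rotation":[0,0,0]},{"grip":8.5,"linear":[0,0,-15],"rotation":[0,0,0]}]'
python3 - <<'E'
from h import *
st(); snap('wrist','w36.png')
E
```

```text
time_s: 51.87
eef_pos: [0.6957, 0.0031, 0.2388]
eef_rot: [0.002, 0.026, 1.0, -0.001]
wrist_force: [-0.5, 0.4, 0.7]
opening: 0.993
t 51.87 tcp [0.6957 0.0031 0.2388] yaw 177.0 j6 -96.0 F [-0.5  0.4  0.7] open 8.48
```

View pics/w36.png

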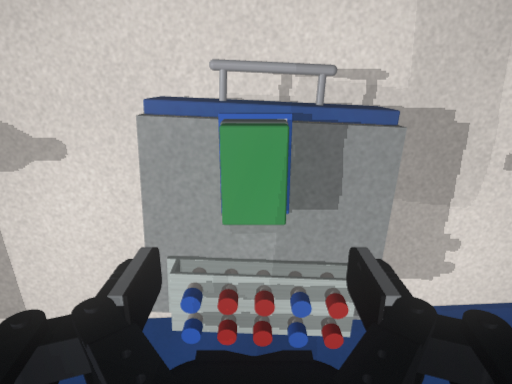

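```bash
python3 - <<'E'
from pad import *
o=status.get_obs(); c=info('wrist',o)
im=cv2.imread('pics/w36.png'); hsv=cv2.cvtColor(im,cv2.COLOR_BGR2HSV); H,S,V=[hsv[...,i].astype(int) for i in range(3)]
m=(H>50)&(H<80)&(S>100)&(V>40); cn,p,s=quad(m,(253,175)); print(s,rect(c,p,.136))
z=cv2.resize(im[90:250,190:320],None,fx=3.7,fy=3.7,interpolation=cv2.INTER_CUBIC); cv2.imwrite('pics/w36z.png',z)
E
```

```text
[ 220  124   69  100 6626] (array([0.69096173, 0.00358329]), array([56.65833282, 87.77666473]), 86.90656280517578)
```

View pics/w36z.png

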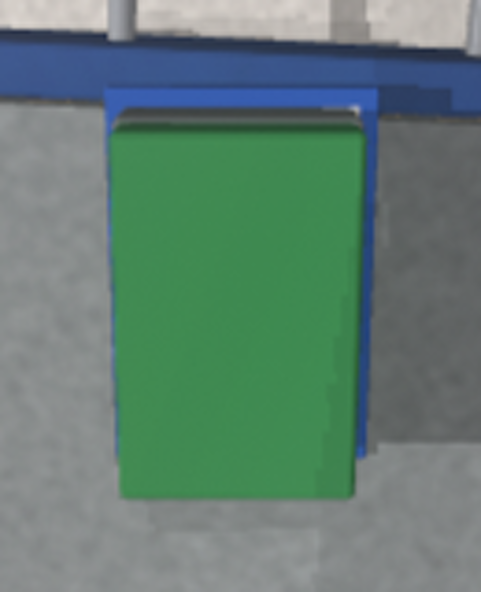

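```bash
python3 - <<'E'
from h import *
c=info('wrist'); f=lambda u,v:(190+u/3.7,90+v/3.7)
print('pad front',ray(c,f(240,88),.094),'base front bottom',ray(c,f(240,108),.095),'lid back',ray(c,f(240,497),.136),'lid front',ray(c,f(240,128),.136),'pad back',ray(c,f(365,457),.094))
E
```

```text
pad front [[0.64285389 0.00721882 0.094     ]] base front bottom [[0.64770142 0.00696523 0.095     ]] lid back [[0.7360996 0.0022705 0.136    ]] lid front [[0.64769774 0.00683889 0.136     ]] pad back [[0.74484651 0.03669067 0.094     ]]
```

```bash
python3 - <<'E'
from h import *
goal(.364,-.287,.21,147)
E
```

```text
lin [31.47, -30.74, 2.68] rot [-0.1, -0.0, 30.0] rows 10.6
```

```bash
python3 -m handwheel '[{"grip":8.5,"linear":[31.5,-30.7,2],"rotation":[0,0,30]},{"grip":8.5,"linear":[31.5,-30.7,2],"rotation":[0,0,30]},{"grip":8.5,"linear":[31.5,-30.7,2],"rotation":[0,0,30]},{"grip":8.5,"linear":[31.5,-30.7,2],"rotation":[0,0,30]},{"grip":8.5,"linear":[31.5,-30.7,2],"rotation":[0,0,30]},{"grip":8.5,"linear":[31.5,-30.7,2],"rotation":[0,0,30]},{"grip":8.5,"linear":[31.5,-30.7,2],"rotation":[0,0,30]},{"grip":8.5,"linear":[31.5,-30.7,2],"rotation":[0,0,30]},{"grip":8.5,"linear":[31.5,-30.7,2],"rotation":[0,0,30]},{"grip":8.5,"linear":[31.5,-30.7,2],"rotation":[0,0,30]},{"grip":8.5,"linear":[31.5,-30.7,2],"rotation":[0,0,30]},{"grip":8.5,"linear":[31.5,-30.7,2],"rotation":[0,0,30]}]'
python3 -m handwheel '[{"grip":8.5,"linear":[0,0,0],"rotation":[0,0,0]},{"grip":8.5,"linear":[0,0,0],"rotation":[0,0,0]}]'
python3 - <<'E'
from pad import *
o=st(); c=info('wrist',o); im=snap('wrist','w37.png')
im=cv2.imread('pics/w37.png'); hsv=cv2.cvtColor(im,cv2.COLOR_BGR2HSV); H,S,V=[hsv[...,i].astype(int) for i in range(3)]
m=(H>22)&(H<35)&(S>130)&(V>60); cn,p,s=quad(m,(250,180)); print(s,rect(c,p,.042))
E
```

```text
time_s: 52.92
eef_pos: [0.3599, -0.2882, 0.2147]
eef_rot: [-0.002, 0.287, 0.958, 0.0]
wrist_force: [0.0, -0.3, -0.1]
opening: 0.992
time_s: 53.08
eef_pos: [0.3636, -0.2858, 0.2157]
eef_rot: [-0.001, 0.285, 0.959, 0.0]
wrist_force: [0.3, -0.6, 0.4]
opening: 0.994
t 53.08 tcp [ 0.3636 -0.2858  0.2157] yaw 146.9 j6 -110.0 F [ 0.3 -0.6  0.4] open 8.49
[ 224  118   55   82 4296] (array([ 0.36129373, -0.28787341]), array([56.59017563, 88.80529785]), 56.721927642822266)
```

View pics/w37.png

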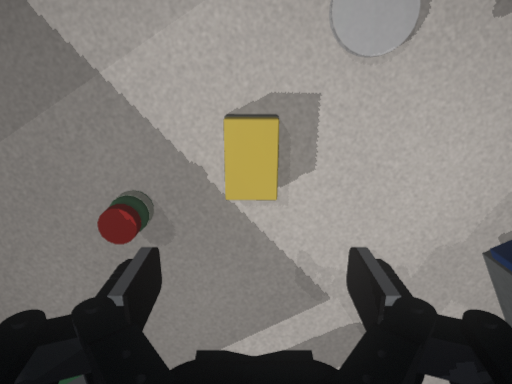

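```bash
python3 - <<'E'
from h import *
goal(.362,-.288,-.010,146.7)
E
```

```text
lin [0.0, -0.31, 22.6] rot [-0.0, -0.1, 0.3] rows 5.4
```

```bash
python3 -m handwheel '[{"grip":8.54,"linear":[0,-0.3,4],"rotation":[0,0,0.3]},{"grip":8.54,"linear":[0,-0.3,8],"rotation":[0,0,0.3]},{"grip":8.54,"linear":[0,-0.3,12],"rotation":[0,0,0.3]},{"grip":8.54,"linear":[0,-0.3,16],"rotation":[0,0,0.3]},{"grip":8.54,"linear":[0,-0.3,19],"rotation":[0,0,0.3]},{"grip":8.54,"linear":[0,-0.3,21],"rotation":[0,0,0.3]},{"grip":8.54,"linear":[0,-0.3,22],"rotation":[0,0,0.3]},{"grip":8.54,"linear":[0,-0.3,22.5],"rotation":[0,0,0.3]},{"grip":8.54,"linear":[0,-0.3,22.5],"rotation":[0,0,0.3]}]'
python3 - <<'E'
from h import *
st(); snap('wrist','w38.png'); goal(.362,-.288,-.010,146.7)
E
```

```text
time_s: 53.88
eef_pos: [0.3624, -0.2885, -0.0085]
eef_rot: [-0.001, 0.286, 0.958, -0.0]
wrist_force: [-0.1, -0.0, 0.3]
opening: 1.002
t 53.88 tcp [ 0.3624 -0.2885 -0.0085] yaw 146.7 j6 -110.0 F [-0.1 -0.   0.3] open 8.56
lin [0.14, 0.07, 0.25] rot [-0.1, 0.0, 0.0] rows 0.1
```

View pics/w38.png

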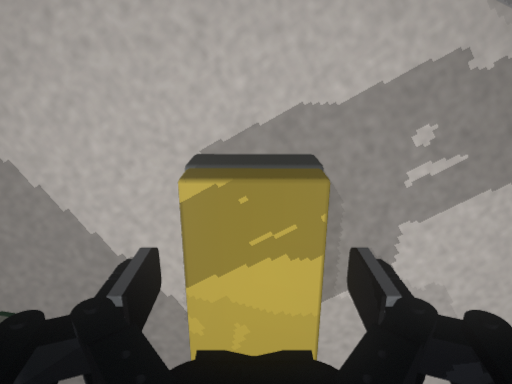

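```bash
python3 -m handwheel '[{"grip":4,"linear":[0,0,0],"rotation":[0,0,0]},{"grip":4,"linear":[0,0,0],"rotation":[0,0,0]},{"grip":4,"linear":[0,0,0],"rotation":[0,0,0]},{"grip":4,"linear":[0,0,0],"rotation":[0,0,0]},{"grip":4,"linear":[0,0,0],"rotation":[0,0,0]},{"grip":4,"linear":[0,0,0],"rotation":[0,0,0]},{"grip":4,"linear":[0,0,0],"rotation":[0,0,0]}]'
python3 -m handwheel '[{"grip":4,"linear":[0,0,-0.5],"rotation":[0,0,0]},{"grip":4,"linear":[0,0,-2],"rotation":[0,0,0]},{"grip":4,"linear":[0,0,-4],"rotation":[0,0,0]},{"grip":4,"linear":[0,0,-8],"rotation":[0,0,0]},{"grip":4,"linear":[0,0,-12],"rotation":[0,0,0]},{"grip":4,"linear":[0,0,-16],"rotation":[0,0,0]},{"grip":4,"linear":[0,0,-20],"rotation":[0,0,0]},{"grip":4,"linear":[0,0,-23],"rotation":[0,0,0]},{"grip":4,"linear":[0,0,-23],"rotation":[0,0,0]},{"grip":4,"linear":[0,0,-23],"rotation":[0,0,0]}]'
python3 - <<'E'
from h import *
st(); snap('wrist','w39.png'); goal(.694,.0035,.23,177)
E
```

```text
time_s: 54.52
eef_pos: [0.3631, -0.2905, -0.0062]
eef_rot: [0.001, 0.287, 0.958, -0.001]
wrist_force: [-0.3, 1.8, 5.8]
opening: 0.691
time_s: 55.35
eef_pos: [0.363, -0.2901, 0.2246]
eef_rot: [0.002, 0.287, 0.958, -0.002]
wrist_force: [0.3, 0.9, -1.9]
opening: 0.687
t 55.35 tcp [ 0.363  -0.2901  0.2246] yaw 146.7 j6 -110.0 F [ 0.3  0.9 -1.9] open 5.86
lin [-11.65, 42.68, -0.82] rot [-0.1, 0.0, -30.3] rows 10.6
```

View pics/w39.png

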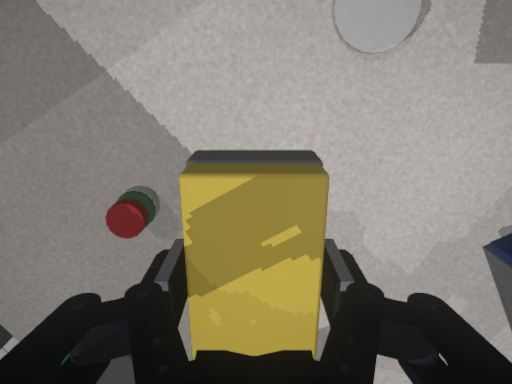

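```bash
python3 -m handwheel '[{"grip":4,"linear":[-11.6,42.6,-1],"rotation":[0,0,-30.3]},{"grip":4,"linear":[-11.6,42.6,-1],"rotation":[0,0,-30.3]},{"grip":4,"linear":[-11.6,42.6,-1],"rotation":[0,0,-30.3]},{"grip":4,"linear":[-11.6,42.6,-1],"rotation":[0,0,-30.3]},{"grip":4,"linear":[-11.6,42.6,-1],"rotation":[0,0,-30.3]},{"grip":4,"linear":[-11.6,42.6,-1],"rotation":[0,0,-30.3]},{"grip":4,"linear":[-11.6,42.6,-1],"rotation":[0,0,-30.3]},{"grip":4,"linear":[-11.6,42.6,-1],"rotation":[0,0,-30.3]},{"grip":4,"linear":[-11.6,42.6,-1],"rotation":[0,0,-30.3]},{"grip":4,"linear":[-11.6,42.6,-1],"rotation":[0,0,-30.3]},{"grip":4,"linear":[-11.6,42.6,-1],"rotation":[0,0,-30.3]},{"grip":4,"linear":[-11.6,42.6,-1],"rotation":[0,0,-30.3]}]'
python3 -m handwheel '[{"grip":4,"linear":[0,0,0],"rotation":[0,0,0]},{"grip":4,"linear":[0,0,0],"rotation":[0,0,0]}]'
python3 - <<'E'
from h import *
st(); snap('wrist','w40.png'); goal(.694,.0035,.15,177)
E
```

```text
time_s: 56.4
eef_pos: [0.6944, 0.0076, 0.2274]
eef_rot: [-0.002, 0.024, 1.0, 0.001]
wrist_force: [-0.5, 0.3, -3.3]
opening: 0.687
time_s: 56.57
eef_pos: [0.6918, 0.0029, 0.2287]
eef_rot: [-0.003, 0.026, 1.0, -0.0]
wrist_force: [-0.3, -0.1, -2.8]
opening: 0.688
t 56.57 tcp [0.6918 0.0029 0.2287] yaw 177.0 j6 -96.0 F [-0.3 -0.1 -2.8] open 5.88
lin [-0.24, 0.13, 7.96] rot [-0.0, -0.2, -0.1] rows 1.9
```

View pics/w40.png

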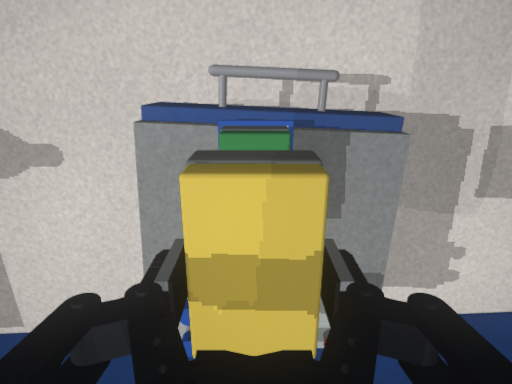

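```bash
python3 -m handwheel '[{"grip":4,"linear":[-0.1,0.1,4],"rotation":[0,-0.1,0]},{"grip":4,"linear":[-0.1,0.1,6.5],"rotation":[0,-0.1,0]},{"grip":4,"linear":[-0.1,0.1,8],"rotation":[0,-0.1,0]},{"grip":4,"linear":[-0.1,0.1,8.6],"rotation":[0,-0.1,0]},{"grip":4,"linear":[-0.1,0.1,8.6],"rotation":[0,-0.1,0]},{"grip":4,"linear":[-0.1,0.1,8.6],"rotation":[0,-0.1,0]}]'
python3 - <<'E'
from h import *
o=st(); snap('wrist','w41.png')
im=cv2.imread('pics/w41.png'); print([(r,im[r,255].tolist()) for r in range(108,176,1)])
E
```

```text
time_s: 57.12
eef_pos: [0.6944, 0.003, 0.1464]
eef_rot: [0.001, 0.027, 1.0, -0.001]
wrist_force: [0.2, -0.5, -1.8]
opening: 0.688
t 57.12 tcp [0.6944 0.003  0.1464] yaw 176.9 j6 -96.0 F [ 0.2 -0.5 -1.8] open 5.87
[(108, [91, 71, 62]), (109, [82, 58, 49]), (110, [81, 57, 48]), (111, [81, 57, 47]), (112, [81, 58, 48]), (113, [82, 58, 48]), (114, [99, 65, 50]), (115, [129, 81, 58]), (116, [139, 86, 60]), (117, [145, 89, 62]), (118, [144, 89, 61]), (119, [144, 89, 61]), (120, [144, 88, 61]), (121, [143, 88, 61]), (122, [143, 87, 60]), (123, [143, 88, 61]), (124, [143, 87, 60]), (125, [143, 87, 60]), (126, [133, 81, 56]), (127, [108, 67, 50]), (128, [124, 71, 48]), (129, [168, 90, 56]), (130, [183, 97, 59]), (131, [182, 97, 59]), (132, [182, 96, 59]), (133, [182, 96, 59]), (134, [182, 97, 59]), (135, [174, 102, 71]), (136, [137, 103, 86]), (137, [71, 70, 68]), (138, [71, 70, 68]), (139, [70, 70, 69]), (140, [68, 69, 67]), (141, [75, 75, 73]), (142, [97, 96, 93]), (143, [108, 109, 103]), (144, [89, 99, 83]), (145, [50, 77, 47]), (146, [50, 78, 47]), (147, [49, 77, 46]), (148, [49, 78, 47]), (149, [55, 81, 52]), (150, [65, 79, 63]), (151, [67, 70, 68]), (152, [67, 70, 69]), (153, [67, 70, 69]), (154, [67, 70, 70]), (155, [67, 70, 69]), (156, [68, 71, 70]), (157, [70, 73, 72]), (158, [69, 74, 73]), (159, [73, 77, 76]), (160, [91, 95, 92]), (161, [106, 108, 105]), (162, [106, 109, 106]), (163, [81, 99, 103]), (164, [50, 108, 122]), (165, [51, 109, 123]), (166, [51, 110, 124]), (167, [50, 110, 124]), (168, [51, 112, 126]), (169, [52, 115, 130]), (170, [53, 116, 132]), (171, [53, 116, 132]), (172, [55, 122, 138]), (173, [64, 143, 162]), (174, [75, 167, 189]), (175, [83, 185, 209])]
```

View pics/w41.png

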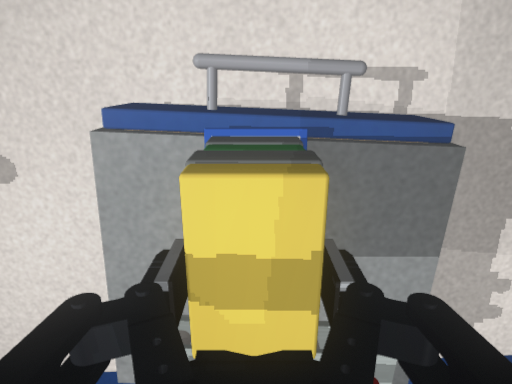

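```bash
python3 - <<'E'
from h import *
c=info('wrist')
print('pad',ray(c,[255,128.3],.094)[0],'green',ray(c,[255,136.3],.095)[0],'yellow',ray(c,[255,150.2],.1525)[0])
im=cv2.imread('pics/w41.png')
cv2.imwrite('pics/w41z.png',cv2.resize(im[115:200,165:345],None,fx=4.2,fy=4.2,interpolation=cv2.INTER_CUBIC))
E
```

```text
pad [0.64512645 0.00681872 0.094     ] green [0.65034084 0.00654253 0.095     ] yellow [0.64804466 0.00647865 0.1525    ]
```

View pics/w41z.png

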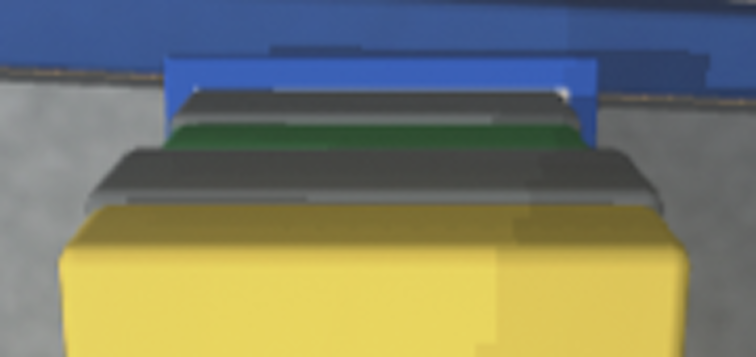

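```bash
python3 -m handwheel '[{"grip":4,"linear":[-0.2,0.1,0.5],"rotation":[0,0,0]},{"grip":4,"linear":[-0.2,0.1,0.9],"rotation":[0,0,0]},{"grip":4,"linear":[-0.2,0.1,1.2],"rotation":[0,0,0]},{"grip":4,"linear":[-0.2,0.1,1.2],"rotation":[0,0,0]},{"grip":4,"linear":[-0.2,0.1,1.2],"rotation":[0,0,0]}]'
python3 - <<'E'
from h import *
o=st(); snap('wrist','w42.png')
im=cv2.imread('pics/w42.png')
cv2.imwrite('pics/w42z.png',cv2.resize(im[115:200,165:345],None,fx=4.2,fy=4.2,interpolation=cv2.INTER_CUBIC))
E
```

```text
time_s: 57.58
eef_pos: [0.6961, 0.0049, 0.1332]
eef_rot: [0.0, 0.026, 1.0, -0.0]
wrist_force: [0.8, -0.0, -1.4]
opening: 0.689
t 57.58 tcp [0.6961 0.0049 0.1332] yaw 177.0 j6 -96.0 F [ 0.8 -0.  -1.4] open 5.89
```

View pics/w42z.png

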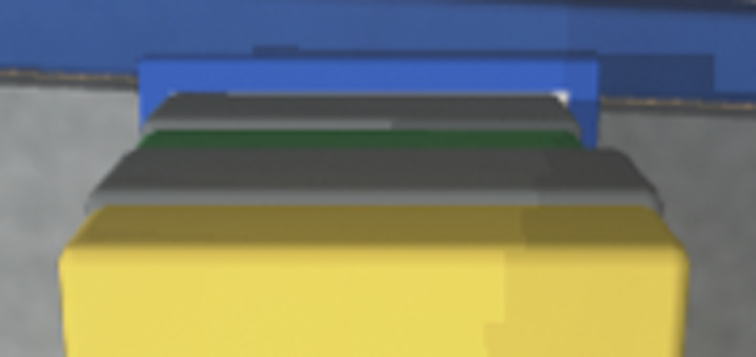

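```bash
python3 - <<'E'
from h import *
c=info('wrist')
print('pad',ray(c,[255,128.8],.094)[0],'green',ray(c,[255,137.1],.095)[0],'yellow',ray(c,[255,150.5],.139)[0])
E
python3 -m handwheel '[{"grip":4,"linear":[0.05,-0.1,0.1],"rotation":[0,0,0]},{"grip":4,"linear":[0.05,-0.1,0.2],"rotation":[0,0,0]},{"grip":4,"linear":[0.05,-0.1,0.2],"rotation":[0,0,0]}]'
python3 - <<'E'
from h import *
o=st(); snap('wrist','w43.png')
im=cv2.imread('pics/w43.png')
cv2.imwrite('pics/w43z.png',cv2.resize(im[115:200,165:345],None,fx=4.2,fy=4.2,interpolation=cv2.INTER_CUBIC))
E
```

```text
pad [0.64461374 0.00852126 0.094     ] green [0.64968306 0.00825723 0.095     ] yellow [0.64932492 0.00812367 0.139     ]
time_s: 57.88
eef_pos: [0.6957, 0.0037, 0.1314]
eef_rot: [0.0, 0.027, 1.0, -0.0]
wrist_force: [0.1, 0.1, -1.9]
opening: 0.687
t 57.88 tcp [0.6957 0.0037 0.1314] yaw 177.0 j6 -96.0 F [ 0.1  0.1 -1.9] open 5.87
```

View pics/w43z.png

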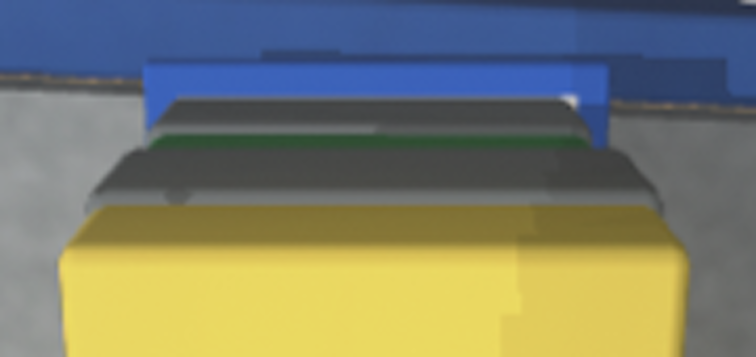

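```bash
python3 -m handwheel '[{"grip":4,"linear":[0,0,0.15],"rotation":[0,0,0]},{"grip":4,"linear":[0,0,0.15],"rotation":[0,0,0]}]'
python3 -m handwheel '[{"grip":4,"linear":[0,0,0.1],"rotation":[0,0,0]},{"grip":4,"linear":[0,0,0.1],"rotation":[0,0,0]}]'
python3 -m handwheel '[{"grip":4,"linear":[0,0,0.1],"rotation":[0,0,0]},{"grip":4,"linear":[0,0,0.1],"rotation":[0,0,0]}]'
```

```text
time_s: 58.1
eef_pos: [0.6959, 0.0038, 0.13]
eef_rot: [0.001, 0.026, 1.0, -0.0]
wrist_force: [-0.2, -0.6, -1.5]
opening: 0.689
time_s: 58.27
eef_pos: [0.6959, 0.0038, 0.1299]
eef_rot: [0.001, 0.026, 1.0, -0.001]
wrist_force: [-2.3, 1.0, 3.5]
opening: 0.687
time_s: 58.43
eef_pos: [0.696, 0.0038, 0.1299]
eef_rot: [0.001, 0.026, 1.0, -0.001]
wrist_force: [-4.8, 0.6, 8.0]
opening: 0.688
```

Contact is made. I back the command off slightly, then release.

```bash
python3 -m handwheel '[{"grip":4,"linear":[0,0,-0.1],"rotation":[0,0,0]},{"grip":8.5,"linear":[0,0,-0.1],"rotation":[0,0,0]},{"grip":8.5,"linear":[0,0,-0.1],"rotation":[0,0,0]},{"grip":8.5,"linear":[0,0,-0.1],"rotation":[0,0,0]},{"grip":8.5,"linear":[0,0,-0.1],"rotation":[0,0,0]},{"grip":8.5,"linear":[0,0,-0.1],"rotation":[0,0,0]},{"grip":8.5,"linear":[0,0,-2],"rotation":[0,0,0]},{"grip":8.5,"linear":[0,0,-5],"rotation":[0,0,0]},{"grip":8.5,"linear":[0,0,-9],"rotation":[0,0,0]},{"grip":8.5,"linear":[0,0,-13],"rotation":[0,0,0]},{"grip":8.5,"linear":[0,0,-15],"rotation":[0,0,0]},{"grip":8.5,"linear":[0,0,-15],"rotation":[0,0,0]}]'
python3 -m handwheel '[{"grip":8.5,"linear":[15,0,0],"rotation":[0,0,0]},{"grip":8.5,"linear":[15,0,0],"rotation":[0,0,0]},{"grip":8.5,"linear":[15,0,0],"rotation":[0,0,0]},{"grip":8.5,"linear":[15,0,0],"rotation":[0,0,0]},{"grip":8.5,"linear":[15,10,0],"rotation":[0,0,0]},{"grip":8.5,"linear":[15,20,0],"rotation":[0,0,0]},{"grip":8.5,"linear":[15,30,0],"rotation":[0,0,0]},{"grip":8.5,"linear":[15,30,0],"rotation":[0,0,0]},{"grip":8.5,"linear":[15,30,0],"rotation":[0,0,0]},{"grip":8.5,"linear":[15,30,0],"rotation":[0,0,0]},{"grip":8.5,"linear":[15,30,0],"rotation":[0,0,0]},{"grip":8.5,"linear":[15,30,0],"rotation":[0,0,0]}]'
python3 - <<'E'
from h import *
o=st(); a=snap('top','t4.png'); b=snap('scene','s4.png')
A=cv2.imread('pics/t4.png');B=cv2.imread('pics/s4.png')
cv2.imwrite('pics/t4z.png',cv2.resize(A[75:215,190:310],None,fx=4,fy=4,interpolation=2))
E
```

```text
time_s: 59.43
eef_pos: [0.6987, 0.0035, 0.2861]
eef_rot: [0.006, 0.026, 1.0, -0.001]
wrist_force: [0.2, -0.1, 0.9]
opening: 0.999
time_s: 60.43
eef_pos: [0.5603, 0.3173, 0.2763]
eef_rot: [-0.0, 0.024, 1.0, 0.001]
wrist_force: [-0.5, -0.1, 0.1]
opening: 0.994
t 60.43 tcp [0.5603 0.3173 0.2763] yaw 177.2 j6 -68.0 F [-0.5 -0.1  0.1] open 8.49
```

View pics/t4z.png

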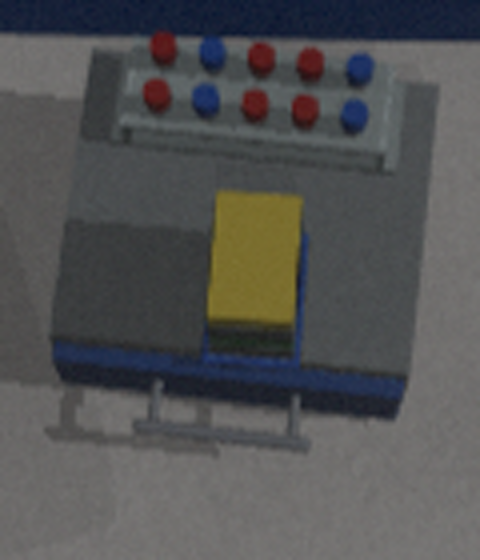

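View pics/s4.png

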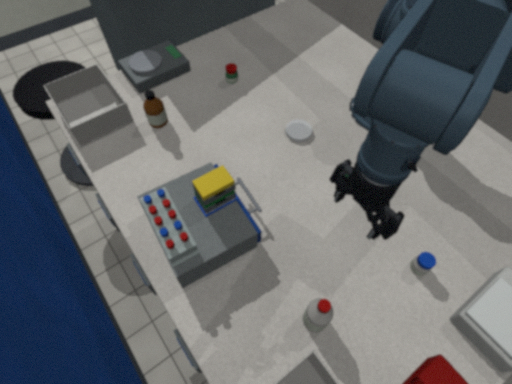

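View pics/t4.png

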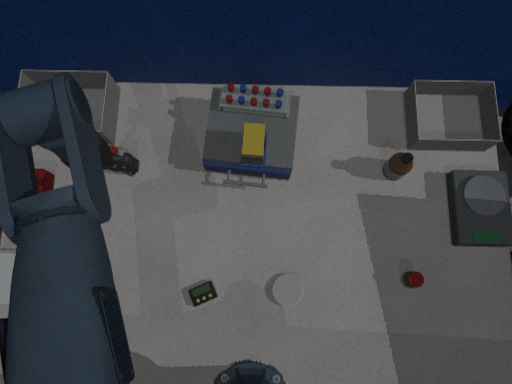

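```bash
python3 - <<'E'
from pad import *
c=info('top'); im=cv2.imread('pics/t4.png'); hsv=cv2.cvtColor(im,cv2.COLOR_BGR2HSV); H,S,V=[hsv[...,i].astype(int) for i in range(3)]
m=(H>22)&(H<35)&(S>130)&(V>60); cn,p,s=quad(m,(254,140)); print(s,rect(c,p,.178))
h=ray(c,np.array([[140,428],[308,443]])/4+[190,75],.055); print('handle',h.mean(0),np.linalg.norm(h[0]-h[1]))
h=ray(c,np.array([[100,562],[262,580]])/3.7+[190,80],.055); print('handle before',h.mean(0))
E
```

```text
[242 123  23  33 682] (array([0.69487933, 0.00333803]), array([56.56819916, 89.8505249 ]), 86.91535186767578)
handle [0.60343536 0.02362249 0.055     ] 0.12252034354439435
handle before [0.45618527 0.03976575 0.055     ]
```

```bash
python3 -m handwheel '[{"grip":8.5,"linear":[0,0,0],"rotation":[0,0,0]},{"grip":8.5,"linear":[0,0,0],"rotation":[0,0,0]},{"grip":8.5,"linear":[0,0,0],"rotation":[0,0,0]}]'; python3 -c "
from h import *
print(ctrl.hand_in())"
```

```text
time_s: 60.78
eef_pos: [0.562, 0.3097, 0.2776]
eef_rot: [0.0, 0.028, 1.0, -0.001]
wrist_force: [-0.3, -0.0, 0.8]
opening: 0.991
the job is handed in; nothing more can be done
None
```

The job is done and was handed in at about 61 s of robot time.

- **Cases:** All four lie flat on the drawer floor, side by side and running front to back, with red caps to the front. The one found wrong way round in the drawer was turned. I saw them in place in a wrist picture just before closing the drawer.
- **Drawer:** I held the handle and pushed it slowly past the detent. It ended against its stop: position stayed still while the push force rose to about 19 N. The handle had moved about 148 mm. The closed drawer is confirmed in the pictures.
- **Boxes:** Only two boxes, green and yellow, were on the bench. They are stacked lids up on the pad, green below. The last top picture puts the yellow box at (0.695, 0.003) with a yaw of -3.1°. The wrist camera had put the pad centre at (0.695, 0.005) with a yaw of -3.05°.
- **Bottles and jars:** I did not touch any of them.

**What disagreed or failed:**
- The real fingertips sat about 20 mm short of the stated tool point. Three grasps closed above a case before I lowered the tool. Two were on the case in the drawer and one was on a bench case. Each was repeated, and the cases had not moved.
- The top camera put the pad about 2 to 3 mm from the wrist camera's estimate. I aligned the boxes by their position relative to the pad in the wrist view. By that view the green box sits about 1 mm off the pad centre sideways.

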